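Edge trimmer from under the lift-out tray

TASK

I need the edge trimmer at the board I have just edged. It is kept in the bottom of the sloping plywood caddy, under the lift-out tray: lift the tray out by its handle and stand it upright on the bench clear of the caddy without spilling the hinge and nippers in it, stand the trimmer on its base anywhere wholly on the flat board, then put the tray back fully down on its ledges in the caddy, with the hinge and nippers still in it. Set the tray and trimmer down rather than dropping them, and leave the tape measure and glue bottle where they are.

Things in the scene. Friction and masses are not known exactly. Their poses are not given: they have to be found in the camera images.
- caddy_box: Tilted open plywood box between two cheeks fixed to the bench (all in mm). Origin: centre of its inner floor, 60 over the bench. z: floor's normal, out of the mouth, 30 degrees from vertical, leaning to the bench's middle (the caddy's front); y: level, along the width; x: up the slope. Inside x -75..75, y -95..95, rims at z 76; walls 9 (x) and 12 (y) thick. A 12 high cleat on the floor at x -75..-57 stops the trimmer sliding down
- caddy_seat (a point): Point in the box, axes as the box: where the middle of the tray's underside belongs, level with the tops (z 42 in the box) of two ledges, 10 wide, along the y side walls. The tray has 8 play in all in x and in y. It goes in and out straight along z, at the box's tilt, either way round. The caddy's rims rise from 84 over the bench in front to 168 behind; its outline reaches 111 before and 86 behind the box's origin, 107 aside
- tray: Light wood tray, two compartments, 0.25 kg (0.5 with contents): outside 142 (x) by 182 (y), walls 34 high, 6 thick, floor 4. Origin: centre of its underside, z up. Between the compartments (x = 0) stands a 12 thick board with a hand rail on top. At the start it sits on the caddy's ledges, axes along the box's, its low wall (-x) against the box's front wall
- tray_grip (a point): Centre of the tray's hand rail, 66 above the underside, axes as the tray: rail 12 thick (x), 116 long (y), from 14 below this point to 12 above it; a hand hole under it, 18 high and 72 long. Grip across the 12
- trimmer: Edge trimmer: black hand tool with an orange top, 51 (x) by 90 (y) by 37 (z), 0.16 kg. Origin: centre of its flat base, z up. Sides at x -24 and 22, up to z 30; thin steel fence at x 25, z 3 to 18. Grip across x. At the start it lies base down on the box's floor under the tray, long axis up the slope, resting on the cleat: its origin at about x -12, z 0, y within 20 of 0 in the box
- board: The edged board, flat and loose on the bench: 200 (x) by 260 (y) by 18 thick, 0.65 kg. Origin: centre of its underside, z up. Lies to the right of the caddy, its long side roughly along the robot's line of sight; two other offcuts lie stacked farther off
- hinge: Steel cabinet cup hinge lying loose in one compartment of the tray, 92 by 52 by 21, 0.09 kg. Origin: centre of its underside.
- nippers: Steel nippers lying loose in the other compartment of the tray, 38 by 150 by 8, 0.16 kg. Origin: centre of the underside.
- tape_measure: Bystander: yellow tape measure, 37 by 70 by 64 high. Origin: centre of its underside.
- glue_bottle: Bystander: white glue bottle with an orange nozzle, 58 across, 166 high. Origin: centre of its underside.
Mind the look-alikes: they are no part of the job. What is meant by the hinge is not orange, and is the larger of those in its own colour. Of the things that look like the tray, the larger one is meant.

How it is judged:
By the outcome, as a careful person would: the job done as asked, in the order asked, and still so for the second after the job is handed in, with the robot touching nothing.
It also fails if it takes over 70 s, if anything falls off the work surface, if the arm or the gripper's body presses on something with over 40 N, if the wrist force passes 120 N, or if a joint passes its speed limit or range.

ROBOT

A 6-joint arm with a two-finger parallel gripper is mounted at the origin on a cart in front of the work surface, level with it; the furniture and walls round the work are solid. World frame = base frame: x ahead of the robot, y to its left, z up, the work surface at z = 0. Lengths are in m, angles in rad, forces in N, time in s.
With the tool pointing down it reaches from about 0.325 to 0.85 m from the base axis. Payload 4.4 kg.
Tool frame: the origin (TCP) lies at the very end of the fingers, on their centre line; the grasp point (between the pads) lies behind it (ctrl.hold_point_z is the x of the grasp point in the tool frame, in m); x points along the fingers, y is the direction in which the jaws open and shut, and the axes are right-handed (so a half turn about x gives the same grasp; the last joint's range is limited). The gripper opens to 94 mm and grips with 3 to 60 N. Pads are 16 mm wide; open, the fingers measure 119 mm over their backs; the gripper's body (75 mm by 177 mm) begins 78 mm behind the grasp point.
Start: joints at [1.032, 0.207, 1.542, -0, 1.393, -0.15], TCP at [0.218, 0.532, 0.205] pointing down, gripper open.
Joint ranges: [-2.73, 2.73], [-0.86, 2.22], [0.23, 2.46], [-1.11, 4.25], [0.08, 2.63], [-2.82, 2.82]. Speed limits (rad/s): [2.79, 2.79, 3.14, 3.14, 3.14, 3.14].

INTERFACE

Orientations are given as a unit quaternion [x, y, z, w].
In Python, from bench import monitor, viewer, ticket, ctrl gives the robot as it stands.
- The arm moves only by the tool carry_out, never from a script. Its arguments are lists of equal length, an entry for each row: "offset": the shift along the tool's x, y, z in mm, a list of three; "dr": the turn, a rotation vector about the tool's x, y, z in rad, a list of three; "grip": the closure, from 0 (fully open) to 1 (shut). In form: {"offset": [[x, y, z], ...], "dr": [[rx, ry, rz], ...], "grip": [grip, ...]}. A call has 1 to 20 rows; each row shifts and turns the pose as measured when the row begins, along the tool's axes as they then stand; what a row does not reach is not made up. A row lasts 1/12 s, in which the tool goes at most 41.7 mm and 7.16 degrees, less where a joint would pass 70% of its speed; a pose out of reach is approached as far as the arm can. A call is refused whole if a number of a shift passes 41.7 or a number of a turn 0.125, either way. A call with a gripper value outside its range is refused whole. The fingers move at their own pace and stop on an object; "grip_force" is the grip in N (left out, the last holds). Time passes only in rows, so rows that do not move let the fingers close. It gives the time, the measured TCP pose, the force and the opening at its end, in the units of the state.
- monitor.observe(): the state, without advancing time (a new reading comes with each control period).
- viewer.grab_frame(name): name is "side" or "top"; returns a dict with "image" (384x512x3 uint8, red, green, blue), "vfov" (degrees; the focal length in pixels is half the picture's height over the tangent of half this angle, whatever the lens; pixels are square), "cx", "cy" (the principal point, pixels), "distortion" ([k1, k2, p1, p2, k3] as OpenCV has them; the pictures are not rectified), "view" (4x4, takes a point from world to camera coordinates). Camera axes: x right, y down, z forward; pixel columns grow to the right and rows downward; lengths in m; the calibration is good to about 2 mm. A picture is of the moment at which its call begins. There is no depth.
- ticket.finish_job(): hands the job in, once; it reports no verdict.
The state is a dict: "time": time; "joint_positions": joint angles; "qvel": joint speeds; "joint_torque": joint torques, N m; "eef_pos": TCP position; "eef_rot": TCP orientation; "contact_force": force on the tool from outside, world axes, zero at the start; "torque": the same for the moment, N m; "opening": finger opening in m.
Only numpy, scipy, OpenCV 4.12 (cv2) and the standard library are available. Lean on these libraries where they do the work, as an engineer would, in place of code of your own. Each camera call takes 0.05 s, during which the arm holds its last target. There are 200 camera calls.

## Working session

There is one attempt and no reset: what is moved stays moved. The work goes in short steps, Python scripts to look and compute and a tool call to move; the robot and the scene stay as the last step left them, time stands still between calls to the robot, and variables do not carry over. Pictures are saved under pics/ and viewed, about 8 in all and at most 12, crops included, and the job is handed in when it is done.

Besides the shell and the picture viewer there is one more tool, called after "Call:" as name(argument=value, ...) on one line, values as JSON. carry_out: Moves the arm, as the interface text tells. Its arguments: {"type":"object","properties":{"offset":{"type":"array","items":{"type":"array","items":{"type":"number"}}},"dr":{"type":"array","items":{"type":"array","items":{"type":"number"}}},"grip":{"type":"array","items":{"type":"number"}},"grip_force":{"type":"number"}},"required":["offset","dr","grip"]}

```bash
ls; mkdir -p pics
cat > h.py <<'E'
import numpy as np, cv2
from scipy.spatial.transform import Rotation as R
from bench import monitor, viewer, ticket, ctrl
def cam(n):
    f=viewer.grab_frame(n); h=f["image"].shape[0]; fl=h/2/np.tan(np.radians(f["vfov"])/2)
    f["K"]=np.array([[fl,0,f["cx"]],[0,fl,f["cy"]],[0,0,1.]]); f["D"]=np.array(f["distortion"],float); f["V"]=np.array(f["view"]); return f
def save(f,name,box=None,s=1):
    im=f["image"][:,:,::-1]
    if box: im=im[box[1]:box[3],box[0]:box[2]]
    cv2.imwrite("pics/"+name,cv2.resize(im,None,fx=s,fy=s,interpolation=cv2.INTER_CUBIC))
def proj(f,P):
    V=f["V"]; r,_=cv2.Rodrigues(V[:3,:3]); return cv2.projectPoints(np.atleast_2d(np.array(P,float)),r,V[:3,3],f["K"],f["D"])[0][:,0]
def ray(f,uv):
    p=cv2.undistortPoints(np.array([[uv]],float),f["K"],f["D"])[0,0]; V=f["V"]; d=V[:3,:3].T@np.array([p[0],p[1],1]); return -V[:3,:3].T@V[:3,3],d
def atz(f,uv,z):
    o,d=ray(f,uv); return o+d*(z-o[2])/d[2]
E
python3 - <<'E'
from h import *
for n in("top","side"):
    f=cam(n); save(f,n+"0.png",s=1.5); print(n,f["K"][0,0],f["cx"],f["cy"],f["D"],-f["V"][:3,:3].T@f["V"][:3,3],f["V"][2,:3])
    np.save(n+"0.npy",f,allow_pickle=True)
print(monitor.observe(),ctrl.hold_point_z)
E
```

```text
pics
top 426.06514279686183 256.60224429853275 194.363847488637 [-0.15293935  0.          0.          0.          0.        ] [0.27183785 0.08582767 1.35715703] [ 0.23006469 -0.01413493 -0.97307268]
side 443.07295270547706 252.94662150565077 186.87348087917138 [-0.03258806  0.          0.          0.          0.        ] [0.50837715 1.07339518 0.97895683] [ 0.0265856  -0.75050402 -0.66033091]
{'time': 0.1, 'joint_positions': array([ 1.03153422e+00,  2.07370038e-01,  1.54278842e+00, -3.24894580e-05,
        1.39348805e+00, -1.50483010e-01]), 'qvel': array([-0.00070517, -0.00068557, -0.00306015, -0.00019981, -0.00165482,
        0.00030145]), 'joint_torque': array([-3.03316820e-04, -3.71869326e+01, -2.82292628e+01,  7.00548710e-02,
        3.11054557e-02, -5.34291826e-05]), 'eef_pos': array([0.21759591, 0.53145842, 0.20439765]), 'eef_rot': array([ 0.13590085,  0.69402385, -0.13727527,  0.69355414]), 'contact_force': array([ 0.41545192, -0.67246907,  0.96859607]), 'torque': array([ 0.00776396, -0.00885487, -0.00125101]), 'opening': 0.09376762269065639} -0.0188
```

View pics/top0.png

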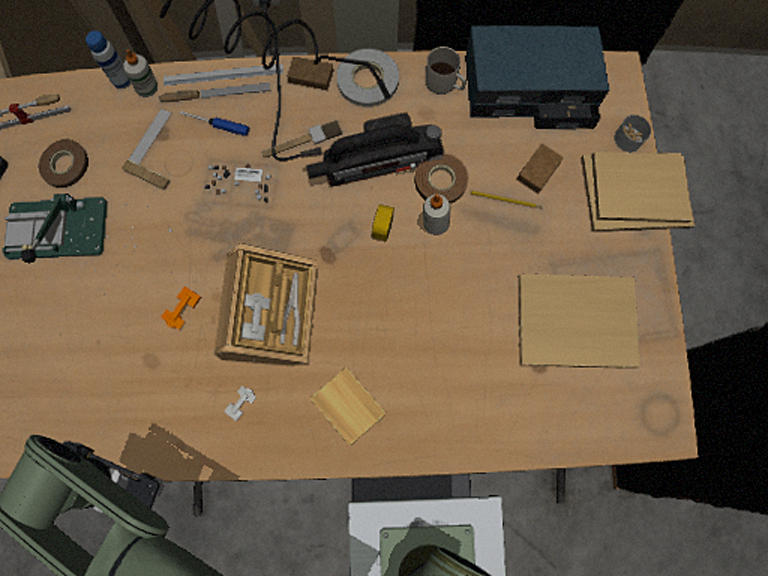

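View pics/side0.png

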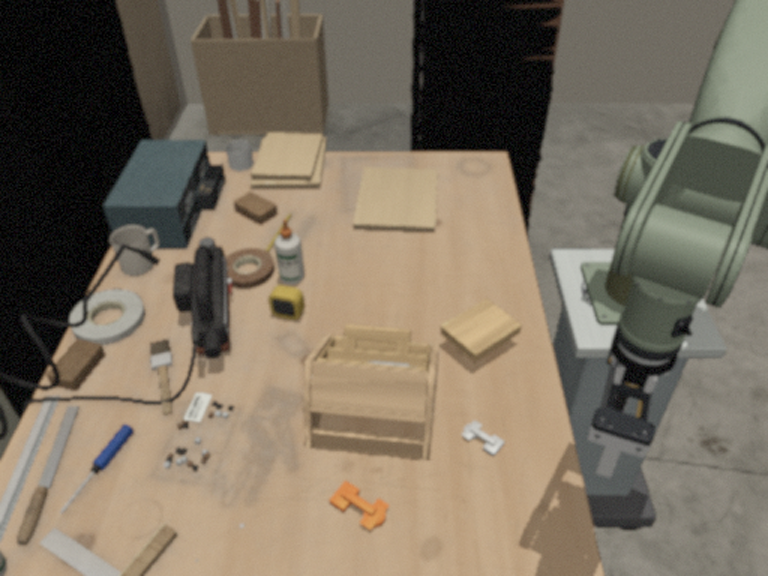

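The pictures show the caddy at top (267,303), opening to the right (−y), with the tray's rail at about (283,300). The white hinge and the nippers are in the tray. The board is at (578,320) and the offcut stack at (640,190). Look-alikes:
- Hinge: an orange hinge at (180,308) and a small white one at (240,402).
- Tray: a small wooden tray/board at (348,405).

The tray I want is the one in the caddy. I'll check it in a close crop.

Run:
```python
from h import *
a=np.load("top0.npy",allow_pickle=True).item(); b=np.load("side0.npy",allow_pickle=True).item()
i=a["image"][155:250,140:260,::-1]; j=b["image"][210:310,195:300,::-1]
i=cv2.resize(i,None,fx=6,fy=6,interpolation=cv2.INTER_CUBIC); j=cv2.resize(j,None,fx=6,fy=6,interpolation=cv2.INTER_CUBIC)
cv2.imwrite("pics/c1.png",i);cv2.imwrite("pics/c2.png",j);print(i.shape,j.shape)
```

```text
(570, 720, 3) (600, 630, 3)
```

View pics/c1.png

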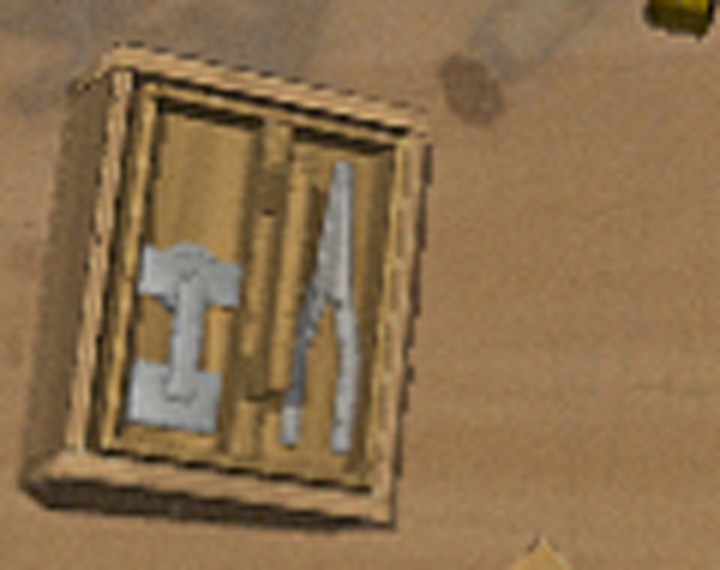

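View pics/c2.png

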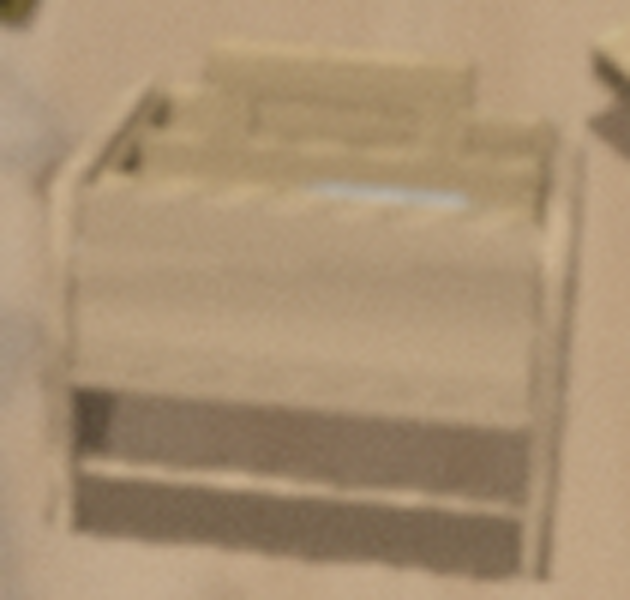

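Close view: the caddy is confirmed, with the white hinge in the back compartment, the nippers in the front one, and the rail near (265,270) in the top crop. Next I'll fit the caddy and board poses and overlay the model.

```bash
cat >> h.py <<'E'
def boxR(psi): return (R.from_euler('z',psi)*R.from_euler('y',-np.pi/6)).as_matrix()
E
python3 - <<'E'
from h import *
from scipy.optimize import least_squares
a=np.load("top0.npy",allow_pickle=True).item(); b=np.load("side0.npy",allow_pickle=True).item()
A=lambda p:(np.array(p)+.5)/6-.5+[140,155]; B=lambda p:(np.array(p)+.5)/6-.5+[195,210]
# y axis of box = world -x for psi=90 -> y+ is near robot (image bottom)
m=.001*np.array([[-75,-95,76],[-75,95,76],[75,-95,76],[75,95,76],[-84,-107,76],[-84,107,76]])
uv=A([[408,140],[376,492],[132,72],[88,455],[430,130],[393,525]])
def f(p): return (proj(a,m@boxR(p[2]).T+[p[0],p[1],.06])-uv)
s=least_squares(lambda p:f(p).ravel(),[.35,.3,1.5],loss='soft_l1'); print(s.x,f(s.x).round(1).tolist())
Rb=boxR(s.x[2]);t=np.array([s.x[0],s.x[1],.06]); 
bu=np.array([[520,275],[635,276],[638,366],[520,366]])/1.5
for u in bu: print(atz(a,u,.018).round(3))
# overlay
def L(f,im,P,off,col):
    q=(proj(f,(.001*np.array(P,float))@Rb.T+t)-off)*6
    cv2.polylines(im,[q.astype(int)],False,col,1)
out=[]
for f_,n,off in((a,"c1",[140,155]),(b,"c2",[195,210])):
    im=cv2.imread(f"pics/{n}.png")
    L(f_,im,[[-84,-107,76],[-84,107,76],[84,107,76],[84,-107,76],[-84,-107,76]],off,(0,0,255))
    L(f_,im,[[-75,-95,76],[-75,95,76],[75,95,76],[75,-95,76],[-75,-95,76]],off,(255,0,0))
    L(f_,im,[[-10,-58,120],[-10,58,120],[2,58,120],[2,-58,120],[-10,-58,120]],off,(0,255,0))
    out.append(cv2.resize(im,(400,int(400*im.shape[0]/im.shape[1]))))
h=max(o.shape[0] for o in out); cv2.imwrite("pics/ov.png",np.hstack([cv2.copyMakeBorder(o,0,h-o.shape[0],0,0,0) for o in out]))
E
```

```text
[0.549176   0.32753292 1.46611466] [[0.6, -1.1], [0.0, 1.2], [0.3, 0.4], [-0.3, 0.5], [-0.1, -2.6], [-0.5, -0.0]]
[ 0.615 -0.23   0.018]
[ 0.605 -0.491  0.018]
[ 0.404 -0.474  0.018]
[ 0.417 -0.214  0.018]
```

View pics/ov.png

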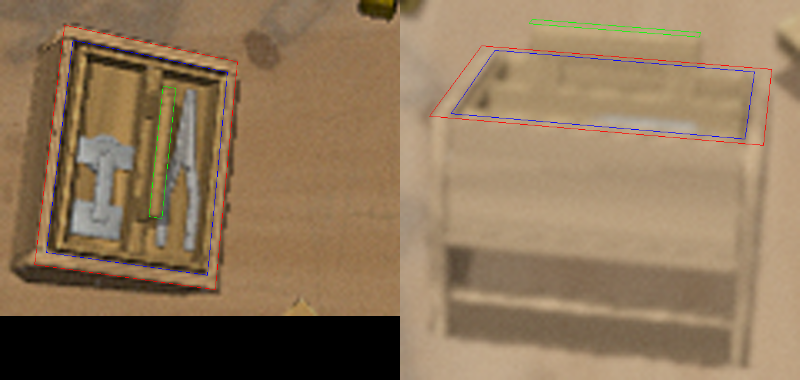

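The fit is roughly right, but the side view disagrees by 1–3 px. I'll refit with points from both views and plan the approach.

Run:
```python
from h import *
from scipy.optimize import least_squares
a=np.load("top0.npy",allow_pickle=True).item(); b=np.load("side0.npy",allow_pickle=True).item()
A=lambda p:(np.array(p)+.5)/6-.5+[140,155]; B=lambda p:(np.array(p)+.5)/6-.5+[195,210]
m=.001*np.array([[-75,-95,76],[-75,95,76],[75,-95,76],[75,95,76],[-84,-107,76],[-84,107,76]])
uv=A([[408,140],[376,492],[132,72],[88,455],[430,130],[393,525]])
m2=.001*np.array([[84,-107,76],[84,107,76],[-84,-107,76],[-84,107,76]]); uv2=B([[52,188],[548,228],[150,78],[582,150]])
m3=.001*np.array([[-4,-58,120],[-4,58,120]]); uv3=B([[213,42],[474,63]])
def f(p):
    Q=boxR(p[2]).T; t=[p[0],p[1],.06]
    return np.vstack([proj(a,m@Q+t)-uv,proj(b,m2@Q+t)-uv2,proj(b,(m3+[0,p[3],0])@Q+t)-uv3])
s=least_squares(lambda p:np.r_[f(p).ravel(),p[3]/.004],[.549,.327,1.466,0],loss='soft_l1'); print(s.x.round(4).tolist(),f(s.x).round(1).tolist())
x,y,psi,dy=s.x; Rb=boxR(psi); t=np.array([x,y,.06])
o=monitor.observe(); Rt=R.from_quat(o["eef_rot"]).as_matrix(); print("tool axes",Rt.T.round(2).tolist())
# grasp: tool x=-zbox; jaws y along +-xbox
g=t+Rb@[-.004,dy,.108]; print("rail",g,"zbox",Rb[:,2],"xbox",Rb[:,0],"ybox",Rb[:,1])
```

```text
[0.5496, 0.3283, 1.4616, 0.0008] [[0.5, -1.1], [-0.4, 1.2], [0.1, 0.3], [-0.7, 0.3], [-0.2, -2.6], [-0.9, 0.0], [-0.7, -0.2], [4.3, 1.0], [-3.2, -0.4], [1.0, -6.0], [-0.5, -0.8], [0.4, -0.6]]
tool axes [[-0.0, -0.0, -1.0], [0.38, 0.93, -0.0], [0.93, -0.38, -0.0]]
rail [0.54255007 0.271288   0.15153074] zbox [-0.05450162 -0.4970207   0.8660254 ] xbox [0.09439957 0.8608651  0.5       ] ybox [-9.94041395e-01  1.09003231e-01  2.77555756e-17]
```

```bash
cat >> h.py <<'E'
PSI=1.4616; RB=boxR(PSI); TB=np.array([.5496,.3283,.06])
RG=np.c_[-RB[:,2],RB[:,0],-RB[:,1]]   # tray grasp: tool axes in world
def tb(p): return TB+RB@(np.array(p)*.001)
def plan(P,Rm,n,mid=None):
    "n rows from measured pose to TCP pose (P,Rm), straight; prints round numbers"
    o=monitor.observe(); p0=o["eef_pos"]; R0=R.from_quat(o["eef_rot"]); rv=(R0.inv()*R.from_matrix(Rm)).as_rotvec()
    d=(np.array(P)-p0)*1000; print("dist",np.linalg.norm(d).round(1),"rotvec",rv.round(3),"per row",(rv/n).round(4),"q",o["joint_positions"].round(2))
    off=[]
    for k in range(n): off.append((R0*R.from_rotvec(rv*k/n)).inv().apply(d/n).round(1).tolist())
    print(off)
E
python3 - <<'E'
from h import *
plan(tb([-4,.8,108+100-18.8]),RG,14)
E
```

```text
dist 439.7 rotvec [-0.273  0.073  0.522] per row [-0.0195  0.0052  0.0373] q [ 1.03  0.21  1.54 -0.    1.39 -0.15]
[[-1.2, -11.2, 29.3], [-1.8, -11.7, 29.1], [-2.4, -12.2, 28.8], [-3.0, -12.7, 28.6], [-3.6, -13.1, 28.3], [-4.3, -13.5, 28.0], [-4.9, -13.9, 27.8], [-5.6, -14.2, 27.5], [-6.3, -14.5, 27.1], [-7.0, -14.8, 26.8], [-7.7, -15.0, 26.5], [-8.4, -15.3, 26.2], [-9.1, -15.4, 25.8], [-9.8, -15.6, 25.5]]
```

Call:
carry_out(offset=[[-25,0,0],[-20,-6,15],[-2,-11,29],[-2,-12,29],[-2,-12,29],[-3,-13,29],[-4,-13,28],[-4,-14,28],[-5,-14,28],[-6,-14,28],[-6,-15,27],[-7,-15,27],[-8,-15,27],[-8,-15,26],[-9,-15,26],[-10,-16,25],[0,0,0]], dr=[[0,0,0],[0,0,0],[-0.02,0.005,0.037],[-0.02,0.005,0.037],[-0.02,0.005,0.037],[-0.02,0.005,0.037],[-0.02,0.005,0.037],[-0.02,0.005,0.037],[-0.02,0.005,0.037],[-0.02,0.005,0.037],[-0.02,0.005,0.037],[-0.02,0.005,0.037],[-0.02,0.005,0.037],[-0.02,0.005,0.037],[-0.02,0.005,0.037],[-0.02,0.005,0.037],[0,0,0]], grip=[0,0,0,0,0,0,0,0,0,0,0,0,0,0,0,0,0], grip_force=30)

```text
time: 1.52
eef_pos: [0.5631, 0.207, 0.2615]
eef_rot: [0.214, 0.671, 0.159, 0.691]
contact_force: [0.3, -1.1, 0.2]
opening: 0.0945
```

Run:
```python
from h import *
plan(tb([-4,.8,108+60-18.8]),RG,4)
a=cam("top");b=cam("side"); np.save("a1.npy",a,allow_pickle=True)
i=cv2.resize(a["image"][120:290,110:290,::-1],None,fx=3,fy=3); j=cv2.resize(b["image"][140:310,170:330,::-1],None,fx=3,fy=3)
im=np.hstack([i,j]); im=cv2.resize(im,None,fx=.78,fy=.78); print(im.shape); cv2.imwrite("pics/p1.png",im)
```

```text
dist 89.2 rotvec [ 0.026 -0.008 -0.012] per row [ 0.0066 -0.0019 -0.0031] q [-0.1   0.14  1.6   0.54  1.43 -1.67]
[[21.3, -0.5, -6.7], [21.2, -0.5, -6.8], [21.2, -0.4, -6.8], [21.2, -0.4, -6.8]]
(398, 796, 3)
```

Call:
carry_out(offset=[[21,0,-7],[21,0,-7],[21,0,-7],[21,0,-7],[0,0,0]], dr=[[0.007,-0.002,-0.003],[0.007,-0.002,-0.003],[0.007,-0.002,-0.003],[0.007,-0.002,-0.003],[0,0,0]], grip=[0,0,0,0,0])

```text
time: 2.03
eef_pos: [0.5309, 0.2616, 0.1887]
eef_rot: [0.218, 0.674, 0.147, 0.691]
contact_force: [-1.7, 0.3, -0.2]
opening: 0.0942
```

Run:
```python
from h import *
plan(tb([-4,.8,108-18.8]),RG,4)
a=cam("top");b=cam("side"); np.save("a1.npy",a,allow_pickle=True)
def dots(f):
    im=f["image"][:,:,::-1].copy()
    return im
i=cv2.resize(a["image"][120:290,110:290,::-1],None,fx=3,fy=3); j=cv2.resize(b["image"][140:310,170:330,::-1],None,fx=3,fy=3)
im=np.hstack([i,j]); im=cv2.resize(im,None,fx=.78,fy=.78); cv2.imwrite("pics/p2.png",im)
```

```text
dist 58.2 rotvec [ 0.004 -0.005  0.   ] per row [ 0.001  -0.0013  0.0001] q [ 0.01  0.16  1.74  0.55  1.24 -1.64]
[[14.1, -2.3, 2.7], [14.1, -2.3, 2.7], [14.1, -2.3, 2.7], [14.1, -2.3, 2.7]]
```

View pics/p2.png

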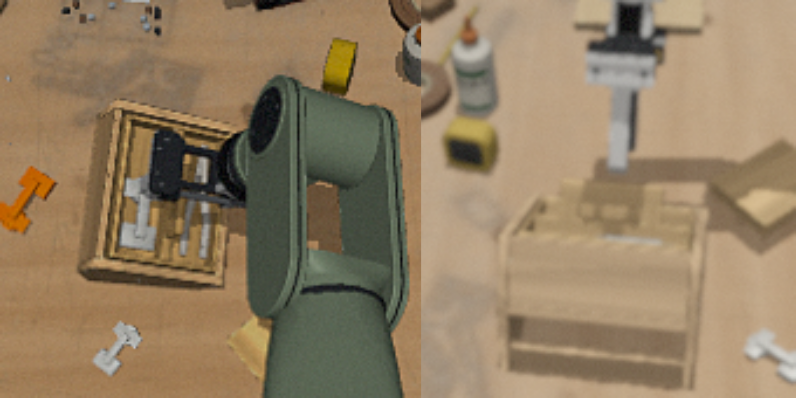

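The fingers are lined up over the rail: in the side half the finger tip is at (618,165) above the rail, which spans (560–660,190). I'll go down and grip.

Call:
carry_out(offset=[[15,-2,3],[15,-3,3],[14,-2,3],[12,-2,2],[2,0,0],[0,0,0],[0,0,0]], dr=[[0,-0.002,0],[0,-0.002,0],[0,0,0],[0,0,0],[0,0,0],[0,0,0],[0,0,0]], grip=[0,0,0,0,0,0,0])

```text
time: 2.72
eef_pos: [0.5571, 0.2823, 0.1488]
eef_rot: [0.216, 0.662, 0.151, 0.702]
contact_force: [-0.4, 0.6, -0.2]
opening: 0.094
```

Run:
```python
from h import *
plan(tb([-4,.8,108-18.8]),RG,1); print(monitor.observe()["contact_force"])
```

```text
dist 19.2 rotvec [ 0.019  0.024 -0.004] per row [ 0.0193  0.0238 -0.0043] q [ 0.05  0.25  1.72  0.58  1.13 -1.67]
[[9.8, -9.3, -13.7]]
[-0.44899711  0.55323994 -0.16182431]
```

Call:
carry_out(offset=[[4,-4,-6],[4,-4,-6],[1,-1,-2],[0,0,0],[0,0,0]], dr=[[0.009,0.01,0],[0.009,0.01,0],[0,0,0],[0,0,0],[0,0,0]], grip=[0,0,0,0,0])

```text
time: 3.13
eef_pos: [0.5432, 0.2795, 0.138]
eef_rot: [0.222, 0.669, 0.147, 0.694]
contact_force: [0.8, -0.8, -0.0]
opening: 0.0941
```

Run:
```python
from h import *
plan(tb([-4,.8,108-18.8]),RG,1); print(monitor.observe()["contact_force"])
```

```text
dist 3.0 rotvec [ 0.001  0.006 -0.005] per row [ 0.0009  0.0059 -0.0051] q [ 0.04  0.24  1.75  0.58  1.13 -1.67]
[[3.0, -0.4, 0.3]]
[ 0.76640694 -0.80752983 -0.04112524]
```

Call:
carry_out(offset=[[3,0,0],[0,0,0],[0,0,0],[0,0,0],[0,0,0],[0,0,0],[0,0,0],[0,0,0]], dr=[[0,0.005,-0.005],[0,0,0],[0,0,0],[0,0,0],[0,0,0],[0,0,0],[0,0,0],[0,0,0]], grip=[0.3,0.6,1,1,1,1,1,1], grip_force=35)

```text
time: 3.8
eef_pos: [0.5439, 0.2812, 0.1357]
eef_rot: [0.22, 0.671, 0.146, 0.693]
contact_force: [-0.3, -0.5, 0.5]
opening: 0.0441
```

Run:
```python
from h import *
plan(tb([-4,.8,108-18.8]),RG,1); o=monitor.observe(); print(o["contact_force"],o["opening"],o["eef_pos"].tolist(),o["eef_rot"].tolist())
```

```text
dist 0.8 rotvec [0.001 0.001 0.   ] per row [0.0013 0.0015 0.0002] q [ 0.05  0.25  1.74  0.58  1.13 -1.66]
[[0.1, -0.8, -0.3]]
[-0.33479431 -0.46818302  0.48511193] 0.044082720226269606 [0.543921677215538, 0.2811895029869908, 0.13572950017328983] [0.21960460127483913, 0.6714136565974032, 0.14568956645066303, 0.6926413726170573]
```

Call:
carry_out(offset=[[0,0,0],[0,0,0],[0,0,0],[0,0,0],[0,0,0],[0,0,0]], dr=[[0,0,0],[0,0,0],[0,0,0],[0,0,0],[0,0,0],[0,0,0]], grip=[1,1,1,1,1,1], grip_force=35)

```text
time: 4.3
eef_pos: [0.5439, 0.2805, 0.1354]
eef_rot: [0.219, 0.671, 0.145, 0.693]
contact_force: [-0.0, 0.9, -0.5]
opening: 0.0117
```

Run:
```python
from h import *
plan(tb([-4,.8,108-18.8]),RG,1); o=monitor.observe(); print(o["contact_force"],o["opening"],o["eef_pos"].tolist(),o["eef_rot"].tolist())
```

```text
dist 0.4 rotvec [0.001 0.002 0.002] per row [0.0014 0.0017 0.0016] q [ 0.05  0.25  1.74  0.58  1.13 -1.66]
[[0.2, 0.0, -0.4]]
[-0.01587402  0.89007608 -0.54602997] 0.011725074561947147 [0.5439271425489764, 0.28047123314698535, 0.13541980164776724] [0.21912015595245674, 0.6714876262885099, 0.14522238238422322, 0.6928211779755611]
```

Call:
carry_out(offset=[[-5,0,0],[-8,0,0],[-8,0,0],[-5,0,0],[0,0,0]], dr=[[0,0,0],[0,0,0],[0,0,0],[0,0,0],[0,0,0]], grip=[1,1,1,1,1])

```text
time: 4.72
eef_pos: [0.5391, 0.2682, 0.1567]
eef_rot: [0.22, 0.674, 0.146, 0.69]
contact_force: [1.2, 2.7, -3.9]
opening: 0.0121
```

```bash
cat >> h.py <<'E'
GP=np.array([0.5439271,0.2804712,0.1354198]); GQ=[0.21912016,0.67148763,0.14522238,0.69282118]; GR=R.from_quat(GQ).as_matrix()
def st(p=None,Rm=None):
    o=monitor.observe(); r=R.from_quat(o["eef_rot"]); print("t",round(o["time"],2),"pos",o["eef_pos"].round(4),"F",o["contact_force"].round(1),"T",o["torque"].round(2),"open",round(o["opening"],4))
    print(" in grasp frame mm",(GR.T@(o["eef_pos"]-GP)*1000).round(1),"rv",(R.from_matrix(GR).inv()*r).as_rotvec().round(3),"qvel",np.abs(o["qvel"]).max().round(3))
E
python3 -c "
from h import *
st()"
```

```text
t 4.72 pos [0.5391 0.2682 0.1567] F [ 1.2  2.7 -3.9] T [-0.13 -0.06  0.04] open 0.0121
 in grasp frame mm [-24.8  -0.4  -3.4] rv [0.002 0.007 0.001] qvel 0.006
```

Call:
carry_out(offset=[[-5,0,2],[-8,0,1],[-8,0,1],[-8,0,0],[-6,0,0],[0,0,0]], dr=[[0,-0.003,0],[0,-0.003,0],[0,0,0],[0,0,0],[0,0,0],[0,0,0]], grip=[1,1,1,1,1,1])

```text
time: 5.22
eef_pos: [0.5399, 0.2454, 0.1883]
eef_rot: [0.218, 0.673, 0.142, 0.692]
contact_force: [-0.3, 0.1, -4.6]
opening: 0.0122
```

```bash
python3 -c "
from h import *
st()"
```

```text
t 5.22 pos [0.5399 0.2454 0.1883] F [-0.3  0.1 -4.6] T [-0.72  0.03  0.01] open 0.0122
 in grasp frame mm [-63.4  -4.2  -0. ] rv [ 0.003  0.003 -0.006] qvel 0.01
```

```bash
cat >> h.py <<'E'
c,s_=np.cos(PSI),np.sin(PSI)
RD=np.array([[0,0,-1],[c,s_,0],np.cross([0,0,-1],[c,s_,0])]).T
E
python3 -c "
from h import *
plan([.53,0,.19],RD,18)
a=np.load('top0.npy',allow_pickle=True).item()
for u in ((383,240),(437,232),(350,368),(385,408)): print(atz(a,np.array(u)/1.5,0).round(3))
"
```

```text
dist 245.6 rotvec [-0.001 -0.001 -0.516] per row [-0.0001 -0.0001 -0.0287] q [-0.02  0.17  1.72  0.54  1.25 -1.65]
[[-6.8, -11.8, 0.9], [-6.5, -12.0, 0.9], [-6.1, -12.2, 0.9], [-5.8, -12.3, 0.9], [-5.4, -12.5, 0.9], [-5.0, -12.6, 0.9], [-4.7, -12.8, 0.9], [-4.3, -12.9, 0.9], [-3.9, -13.0, 0.9], [-3.6, -13.1, 0.9], [-3.2, -13.2, 0.9], [-2.8, -13.3, 0.9], [-2.4, -13.4, 0.9], [-2.0, -13.5, 0.9], [-1.7, -13.5, 0.9], [-1.3, -13.6, 0.9], [-0.9, -13.6, 0.9], [-0.5, -13.6, 0.9]]
[0.711 0.066 0.   ]
[ 0.726 -0.055  0.   ]
[0.428 0.146 0.   ]
[0.341 0.075 0.   ]
```

Call:
carry_out(offset=[[-10,-6,1],[-9,-11,1],[-8,-12,1],[-7,-12,1],[-6,-12,1],[-5,-13,1],[-5,-13,1],[-4,-13,1],[-4,-13,1],[-4,-13,1],[-3,-13,1],[-3,-13,1],[-2,-13,1],[-2,-14,1],[-2,-14,1],[-1,-14,1],[-1,-10,1],[0,-6,1],[0,0,0],[0,0,0]], dr=[[0,0,-0.015],[0,0,-0.029],[0,0,-0.029],[0,0,-0.029],[0,0,-0.029],[0,0,-0.029],[0,0,-0.029],[0,0,-0.029],[0,0,-0.029],[0,0,-0.029],[0,0,-0.029],[0,0,-0.029],[0,0,-0.029],[0,0,-0.029],[0,0,-0.029],[0,0,-0.029],[0,0,-0.029],[0,0,-0.029],[0,0,0],[0,0,0]], grip=[1,1,1,1,1,1,1,1,1,1,1,1,1,1,1,1,1,1,1,1])

```text
time: 6.88
eef_pos: [0.5289, -0.0085, 0.2111]
eef_rot: [0.038, 0.708, -0.051, 0.704]
contact_force: [-0.1, 0.7, -5.4]
opening: 0.0118
```

```bash
python3 -c "
from h import *
st(); plan([.53,0,.075],RD,8)
a=cam('top');b=cam('side')
i=cv2.resize(a['image'][120:300,130:330,::-1],None,fx=2.4,fy=2.4); j=cv2.resize(b['image'][80:300,190:350,::-1],None,fx=1.96,fy=1.96)
j=j[:i.shape[0]]; i=i[:j.shape[0]]
cv2.imwrite('pics/p3.png',np.hstack([i,j])); 
"
```

```text
t 6.88 pos [ 0.5289 -0.0085  0.2111] F [-0.1  0.7 -5.4] T [ 0.13 -0.05  0.02] open 0.0118
 in grasp frame mm [-209.6 -212.7   16.6] rv [ 0.019  0.002 -0.541] qvel 0.007
dist 136.4 rotvec [-0.018 -0.005  0.019] per row [-0.0022 -0.0006  0.0024] q [-0.17  0.11  1.64 -0.02  1.39 -1.61]
[[17.0, 1.4, 0.1], [17.0, 1.4, 0.1], [17.0, 1.3, 0.1], [17.0, 1.3, 0.1], [17.0, 1.2, 0.1], [17.0, 1.2, 0.0], [17.0, 1.2, 0.0], [17.0, 1.1, 0.0]]
```

View pics/p3.png

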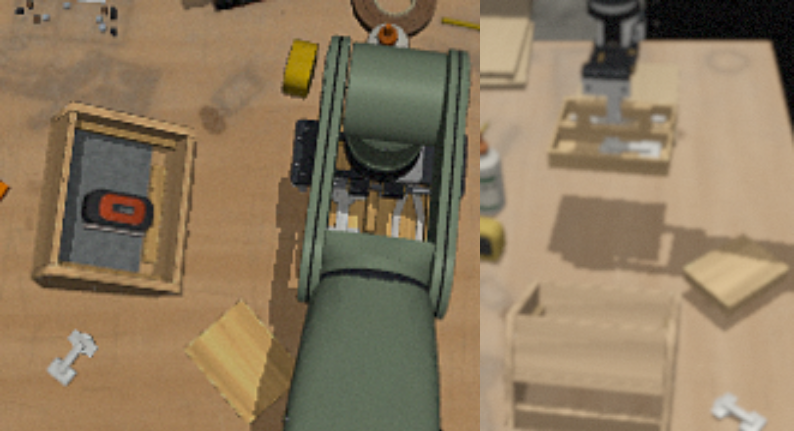

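The tray is level in the grip with both items in it, and the trimmer now shows in the caddy at about (118,211). I'll lower the tray to the bench.

Call:
carry_out(offset=[[10,1,0],[16,1,0],[16,1,0],[16,1,0],[16,1,0],[16,1,0],[16,1,0],[12,1,0],[7,0,0],[4,0,0],[0,0,0]], dr=[[-0.002,0,0.002],[-0.002,0,0.003],[-0.002,0,0.003],[-0.002,0,0.002],[-0.002,0,0.002],[-0.002,0,0.002],[-0.002,0,0.002],[-0.002,0,0.002],[0,0,0],[0,0,0],[0,0,0]], grip=[1,1,1,1,1,1,1,1,1,1,1])

```text
time: 7.9
eef_pos: [0.5274, 0.0022, 0.0715]
eef_rot: [0.042, 0.708, -0.036, 0.704]
contact_force: [-0.8, 0.2, -5.3]
opening: 0.0116
```

```bash
python3 -c "
from h import *
st(); plan([.53,0,.053],RD,4)
"
```

```text
t 7.9 pos [0.5274 0.0022 0.0715] F [-0.8  0.2 -5.3] T [0.07 0.01 0.05] open 0.0116
 in grasp frame mm [ -83.4 -273.2   13.7] rv [ 0.004  0.009 -0.515] qvel 0.003
dist 18.8 rotvec [-0.001 -0.007 -0.007] per row [-0.0003 -0.0017 -0.0018] q [-0.16  0.26  1.77  0.01  1.11 -1.63]
[[4.6, -0.5, 0.7], [4.6, -0.5, 0.7], [4.6, -0.5, 0.7], [4.6, -0.5, 0.7]]
```

Call:
carry_out(offset=[[4,0,0],[5,0,0],[5,0,0],[4,0,0],[3,0,0],[2,0,0],[0,0,0]], dr=[[0,-0.002,-0.002],[0,-0.002,-0.002],[0,-0.002,-0.002],[0,0,0],[0,0,0],[0,0,0],[0,0,0]], grip=[1,1,1,1,1,1,1])

```text
time: 8.48
eef_pos: [0.5305, 0.0019, 0.0493]
eef_rot: [0.039, 0.704, -0.039, 0.708]
contact_force: [-0.7, 0.9, -5.6]
opening: 0.0119
```

```bash
python3 -c "
from h import *
st(); plan([.53,0,.047],RD,1)
"
```

```text
t 8.48 pos [0.5305 0.0019 0.0493] F [-0.7  0.9 -5.6] T [0.08 0.08 0.03] open 0.0119
 in grasp frame mm [ -64.1 -284.3   16.7] rv [ 0.    -0.005 -0.522] qvel 0.002
dist 3.0 rotvec [-0.001  0.006 -0.   ] per row [-0.0012  0.0064 -0.0003] q [-0.16  0.29  1.79  0.    1.05 -1.62]
[[2.3, -2.0, -0.3]]
```

Call:
carry_out(offset=[[2,0,0],[1,0,0],[1,0,0],[1,0,0]], dr=[[0,0.003,0],[0,0,0],[0,0,0],[0,0,0]], grip=[1,1,1,1])

```text
time: 8.82
eef_pos: [0.531, 0.0019, 0.0471]
eef_rot: [0.039, 0.705, -0.039, 0.707]
contact_force: [-4.8, 0.9, 4.4]
opening: 0.0118
```

```bash
python3 -c "
from h import *
st()
"
```

```text
t 8.82 pos [0.531  0.0019 0.0471] F [-4.8  0.9  4.4] T [ 0.07  0.83 -0.  ] open 0.0118
 in grasp frame mm [ -62.2 -285.3   17.2] rv [ 0.001 -0.001 -0.522] qvel 0.007
```

Call:
carry_out(offset=[[0,0,0],[0,0,0],[0,0,0],[0,0,0],[0,0,0],[0,0,0]], dr=[[0,0,0],[0,0,0],[0,0,0],[0,0,0],[0,0,0],[0,0,0]], grip=[0.85,0.8,0.7,0.5,0.4,0.4])

```text
time: 9.32
eef_pos: [0.5371, 0.0007, 0.0505]
eef_rot: [0.038, 0.7, -0.039, 0.712]
contact_force: [-0.5, 0.8, -1.2]
opening: 0.0418
```

```bash
python3 -c "
from h import *
st(); print(monitor.observe()['eef_pos'].tolist(),monitor.observe()['eef_rot'].tolist())
a=cam('top'); np.save('a2.npy',a,allow_pickle=True)
save(a,'c3.png',(140,155,240,250),6)
"
```

```text
t 9.32 pos [0.5371 0.0007 0.0505] F [-0.5  0.8 -1.2] T [ 0.02  0.01 -0.04] open 0.0418
 in grasp frame mm [ -65.4 -284.1   23.4] rv [-0.002 -0.014 -0.523] qvel 0.005
[0.5371079803601526, 0.0007098413287297048, 0.05046029881713194] [0.03840475273154919, 0.7002131440495452, -0.03949523650600949, 0.7118052782616985]
```

View pics/c3.png

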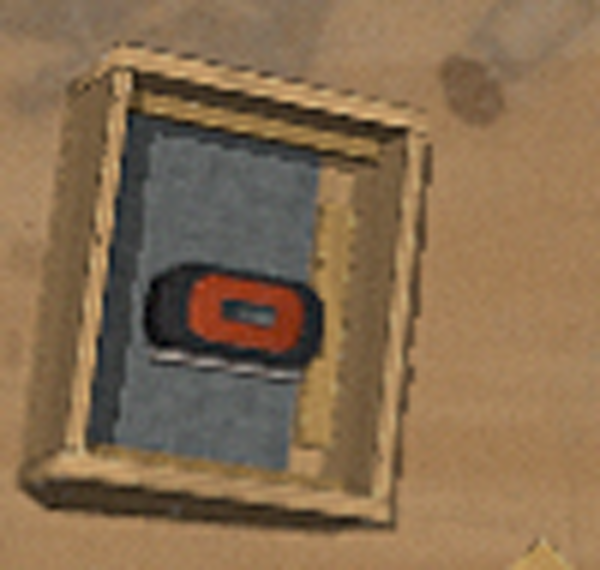

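```bash
python3 -c "
from h import *
a=np.load('a2.npy',allow_pickle=True).item()
def inbox(uv,z):
    u=(np.array(uv)+.5)/6-.5+[140,155]; o,d=ray(a,u); o=RB.T@(o-TB); d=RB.T@d; return ((o+d*(z*.001-o[2])/d[2])*1000).round(1)
for n,u,z in (('fence',(150,355),18),('fence',(298,375),18),('upperedge',(185,262),30),('upperedge',(300,274),30),('L',(145,310),15),('R',(325,320),15),('orange',(190,300),37),('orange',(308,320),37),('ot',(250,277),37),('ob',(250,352),37),('cleat',(320,200),12),('cleat',(300,430),12),('inner front rim top',(408,140),76),('inner front rim bot',(376,492),76)): print(n,inbox(u,z))
"
```

```text
fence [30.7 31.3 18. ]
fence [-49.8  28.9  18. ]
upperedge [ 22.1 -16.8  30. ]
upperedge [-40.4 -21.5  30. ]
L [35.3  8.3 15. ]
R [-62.6  -2.9  15. ]
orange [19.3  3.6 37. ]
orange [-44.9   3.1  37. ]
ot [-11.  -13.7  37. ]
ob [-15.6  24.7  37. ]
cleat [-53.6 -67.1  12. ]
cleat [-56.4  56.4  12. ]
inner front rim top [-73.9 -91.2  76. ]
inner front rim bot [-75.9  91.4  76. ]
```

Call:
carry_out(offset=[[-10,0,0],[-25,0,0],[-25,0,0],[-30,0,0],[-30,0,0],[-30,0,0],[-15,0,0],[0,0,0]], dr=[[0,0,0],[0,0,0],[0,0,0],[0,0,0],[0,0,0],[0,0,0],[0,0,0],[0,0,0]], grip=[0.3,0.2,0,0,0,0,0,0])

```text
time: 10.03
eef_pos: [0.5322, 0.0014, 0.2247]
eef_rot: [0.039, 0.702, -0.039, 0.71]
contact_force: [0.9, 0.2, 0.4]
opening: 0.0937
```

```bash
cat >> h.py <<'E'
RT0=np.c_[-RB[:,2],-RB[:,1],-RB[:,0]]
RT=R.from_rotvec(RB[:,2]*.03).as_matrix()@RT0
E
python3 -c "
from h import *
st()
plan(tb([-12,5,156]),RT,18)
"
```

```text
t 10.03 pos [0.5322 0.0014 0.2247] F [0.9 0.2 0.4] T [ 0.05 -0.    0.05] open 0.0937
 in grasp frame mm [-216.3 -197.    18.8] rv [-0.001 -0.01  -0.522] qvel 0.019
dist 242.2 rotvec [1.504 0.412 0.406] per row [0.0836 0.0229 0.0226] q [-0.16  0.09  1.63  0.    1.41 -1.62]
[[2.0, 13.2, -1.3], [2.3, 13.0, -2.4], [2.7, 12.7, -3.4], [3.0, 12.4, -4.4], [3.4, 11.9, -5.3], [3.8, 11.3, -6.2], [4.2, 10.7, -7.0], [4.6, 9.9, -7.8], [5.0, 9.2, -8.5], [5.4, 8.3, -9.1], [5.8, 7.4, -9.6], [6.2, 6.4, -10.1], [6.6, 5.4, -10.4], [6.9, 4.4, -10.7], [7.2, 3.3, -10.8], [7.6, 2.3, -10.9], [7.8, 1.2, -10.9], [8.1, 0.1, -10.7]]
```

Call:
carry_out(offset=[[0,13,-1],[0,13,-2],[2,13,-3],[3,12,-4],[3,12,-5],[4,11,-6],[4,11,-7],[5,10,-8],[5,9,-9],[5,8,-9],[6,7,-10],[6,6,-10],[7,5,-10],[7,4,-11],[7,3,-11],[8,2,-11],[8,1,-11],[8,0,-11],[0,0,0],[0,0,0]], dr=[[0.084,0.023,0.023],[0.084,0.023,0.023],[0.084,0.023,0.023],[0.084,0.023,0.023],[0.084,0.023,0.023],[0.084,0.023,0.023],[0.084,0.023,0.023],[0.084,0.023,0.023],[0.084,0.023,0.023],[0.084,0.023,0.023],[0.084,0.023,0.023],[0.084,0.023,0.023],[0.084,0.023,0.023],[0.084,0.023,0.023],[0.084,0.023,0.023],[0.084,0.023,0.023],[0.084,0.023,0.023],[0.084,0.023,0.023],[0,0,0],[0,0,0]], grip=[0,0,0,0,0,0,0,0,0,0,0,0,0,0,0,0,0,0,0,0])

```text
time: 11.7
eef_pos: [0.5321, 0.2503, 0.1793]
eef_rot: [0.661, 0.567, -0.385, 0.307]
contact_force: [-0.2, -0.6, 0.1]
opening: 0.0942
```

```bash
python3 -c "
from h import *
st()
plan(tb([-12,5,96]),RT,5)
"
```

```text
t 11.7 pos [0.5321 0.2503 0.1793] F [-0.2 -0.6  0.1] T [-0.22  0.1  -0.02] open 0.0942
 in grasp frame mm [-53.7  -5.2  -8.4] rv [1.64  0.014 0.019] qvel 0.033
dist 47.3 rotvec [-0.098 -0.019 -0.005] per row [-0.0196 -0.0037 -0.0011] q [-0.02  0.16  1.76  0.58  1.22 -0.05]
[[9.4, 0.8, 0.7], [9.4, 0.8, 0.7], [9.4, 0.8, 0.6], [9.4, 0.8, 0.6], [9.4, 0.8, 0.6]]
```

Call:
carry_out(offset=[[8,1,1],[9,1,1],[9,1,0],[9,1,0],[8,0,0],[0,0,0]], dr=[[-0.02,-0.004,-0.001],[-0.02,-0.004,-0.001],[-0.02,-0.004,-0.001],[-0.02,-0.004,-0.001],[-0.02,-0.004,-0.001],[0,0,0]], grip=[0,0,0,0,0,0])

```text
time: 12.2
eef_pos: [0.5398, 0.2695, 0.1363]
eef_rot: [0.636, 0.586, -0.361, 0.35]
contact_force: [-0.5, 0.1, 0.5]
opening: 0.0938
```

```bash
python3 -c "
from h import *
st()
plan(tb([-12,5,46]),RT,5)
"
```

```text
t 12.2 pos [0.5398 0.2695 0.1363] F [-0.5  0.1  0.5] T [-0.19  0.13  0.01] open 0.0938
 in grasp frame mm [-6.5 -9.4 -2.9] rv [ 1.526 -0.002 -0.005] qvel 0.012
dist 49.9 rotvec [0.017 0.006 0.001] per row [0.0033 0.0012 0.0001] q [ 0.03  0.24  1.76  0.57  1.14 -0.15]
[[10.0, -0.3, -0.4], [10.0, -0.3, -0.3], [10.0, -0.3, -0.3], [10.0, -0.3, -0.3], [10.0, -0.3, -0.3]]
```

Call:
carry_out(offset=[[9,0,0],[10,0,0],[10,0,0],[10,0,0],[9,0,0],[0,0,0]], dr=[[0.004,0.001,0],[0.004,0.001,0],[0.003,0.001,0],[0.003,0.001,0],[0.003,0.001,0],[0,0,0]], grip=[0,0,0,0,0,0])

```text
time: 12.7
eef_pos: [0.5425, 0.2959, 0.0895]
eef_rot: [0.639, 0.584, -0.365, 0.343]
contact_force: [0.1, -0.6, 0.1]
opening: 0.094
```

```bash
python3 -c "
from h import *
st()
plan(tb([-12,5,7]),RT,5)
"
```

```text
t 12.7 pos [0.5425 0.2959 0.0895] F [ 0.1 -0.6  0.1] T [-0.26  0.11  0.05] open 0.094
 in grasp frame mm [47.4 -9.8 -3.2] rv [ 1.544  0.003 -0.002] qvel 0.004
dist 35.1 rotvec [-0.002  0.001  0.002] per row [-0.0003  0.0003  0.0003] q [ 0.08  0.32  1.76  0.61  1.04 -0.15]
[[7.0, -0.3, -0.4], [7.0, -0.3, -0.4], [7.0, -0.3, -0.4], [7.0, -0.3, -0.4], [7.0, -0.3, -0.4]]
```

Call:
carry_out(offset=[[7,0,0],[8,0,0],[8,0,0],[7,0,0],[3,0,0],[0,0,0]], dr=[[0,0,0],[0,0,0],[0,0,0],[0,0,0],[0,0,0],[0,0,0]], grip=[0,0,0,0,0.2,0.3], grip_force=25)

```text
time: 13.2
eef_pos: [0.5444, 0.3142, 0.0574]
eef_rot: [0.639, 0.584, -0.365, 0.343]
contact_force: [-0.0, -0.4, 0.6]
opening: 0.084
```

```bash
python3 -c "
from h import *
st()
plan(tb([-12,5,7]),RT,1)
"
```

```text
t 13.2 pos [0.5444 0.3142 0.0574] F [-0.  -0.4  0.6] T [-0.31  0.1  -0.03] open 0.084
 in grasp frame mm [84.4 -9.8 -3.4] rv [ 1.544  0.003 -0.003] qvel 0.009
dist 3.0 rotvec [-0.002  0.001  0.002] per row [-0.0017  0.0014  0.002 ] q [ 0.11  0.39  1.76  0.63  0.98 -0.17]
[[-1.9, -1.3, -2.0]]
```

Call:
carry_out(offset=[[-2,0,0],[0,0,0],[0,0,0],[0,0,0],[0,0,0],[0,0,0],[0,0,0],[0,0,0],[0,0,0]], dr=[[0,0,0],[0,0,0],[0,0,0],[0,0,0],[0,0,0],[0,0,0],[0,0,0],[0,0,0],[0,0,0]], grip=[0.7,1,1,1,1,1,1,1,1], grip_force=30)

```text
time: 13.95
eef_pos: [0.5447, 0.3131, 0.0604]
eef_rot: [0.64, 0.583, -0.364, 0.343]
contact_force: [-0.7, 1.1, -1.3]
opening: 0.0491
```

```bash
python3 -c "
from h import *
st()
o=monitor.observe(); print('TCP in box',(RB.T@(o['eef_pos']-TB)*1000).round(1))
"
```

```text
t 13.95 pos [0.5447 0.3131 0.0604] F [-0.7  1.1 -1.3] T [-0.2   0.09  0.07] open 0.0491
 in grasp frame mm [81.2 -9.2 -2.9] rv [ 1.543e+00  3.000e-03 -1.000e-03] qvel 0.002
TCP in box [-13.3   3.2   8.2]
```

Call:
carry_out(offset=[[-6,0,0],[-12,0,0],[-15,0,0],[-18,0,0],[-18,0,0],[-18,0,0],[-18,0,0],[-18,0,0],[-15,0,0],[-8,0,0],[0,0,0]], dr=[[0,0,0],[0,0,0],[0,0,0],[0,0,0],[0,0,0],[0,0,0],[0,0,0],[0,0,0],[0,0,0],[0,0,0],[0,0,0]], grip=[1,1,1,1,1,1,1,1,1,1,1])

```text
time: 14.87
eef_pos: [0.5352, 0.2305, 0.1972]
eef_rot: [0.638, 0.581, -0.367, 0.346]
contact_force: [0.0, 1.0, -0.4]
opening: 0.0491
```

```bash
cat >> h.py <<'E'
PB=np.array([.510,-.352])
RP=R.from_rotvec(-np.cross(RT[:,0],[0,0,-1])/np.linalg.norm(np.cross(RT[:,0],[0,0,-1]))*-np.pi/6).as_matrix()@RT
E
python3 -c "
from h import *
st(); print(RP.round(3).tolist())
plan([.51,-.352,.18],RP,20)
"
```

```text
t 14.87 pos [0.5352 0.2305 0.1972] F [ 0.   1.  -0.4] T [-0.38  0.09 -0.01] open 0.0491
 in grasp frame mm [-78.8 -13.1  -3.1] rv [ 1.543 -0.007 -0.007] qvel 0.021
[[-0.0, 0.997, -0.079], [-0.0, -0.079, -0.997], [-1.0, 0.0, 0.0]]
dist 583.3 rotvec [-0.001 -0.513 -0.017] per row [-0.0001 -0.0256 -0.0008] q [-0.04  0.14  1.73  0.54  1.28 -0.12]
[[-13.5, 1.2, 25.8], [-12.9, 1.2, 26.2], [-12.2, 1.2, 26.5], [-11.5, 1.2, 26.8], [-10.8, 1.1, 27.1], [-10.1, 1.1, 27.3], [-9.4, 1.1, 27.6], [-8.7, 1.1, 27.8], [-8.0, 1.1, 28.0], [-7.3, 1.1, 28.2], [-6.5, 1.1, 28.4], [-5.8, 1.1, 28.6], [-5.1, 1.1, 28.7], [-4.4, 1.1, 28.8], [-3.6, 1.1, 28.9], [-2.9, 1.1, 29.0], [-2.1, 1.1, 29.1], [-1.4, 1.1, 29.1], [-0.6, 1.1, 29.1], [0.1, 1.1, 29.1]]
```

Call:
carry_out(offset=[[-14,0,15],[-14,1,26],[-13,1,27],[-12,1,27],[-11,1,27],[-10,1,27],[-10,1,28],[-9,1,28],[-8,1,28],[-7,1,28],[-7,1,29],[-6,1,29],[-5,1,29],[-4,1,29],[-4,1,29],[-3,1,29],[-2,1,29],[-1,1,25],[0,0,15],[0,0,0]], dr=[[0,-0.015,0],[0,-0.027,-0.001],[0,-0.027,-0.001],[0,-0.027,-0.001],[0,-0.027,-0.001],[0,-0.027,-0.001],[0,-0.027,-0.001],[0,-0.027,-0.001],[0,-0.027,-0.001],[0,-0.027,-0.001],[0,-0.027,-0.001],[0,-0.027,-0.001],[0,-0.027,-0.001],[0,-0.027,-0.001],[0,-0.027,-0.001],[0,-0.027,-0.001],[0,-0.027,-0.001],[0,-0.027,0],[0,-0.027,0],[0,0,0]], grip=[1,1,1,1,1,1,1,1,1,1,1,1,1,1,1,1,1,1,1,1])

```text
time: 16.53
eef_pos: [0.499, -0.3197, 0.1817]
eef_rot: [-0.512, -0.484, 0.525, -0.477]
contact_force: [0.7, 0.8, -0.8]
opening: 0.0491
```

```bash
python3 -c "
from h import *
st()
plan([.51,-.352,.07],RP,8)
a=cam('top'); np.save('a3.npy',a,allow_pickle=True)
b=cam('side')
i=cv2.resize(a['image'][150:300,200:440,::-1],None,fx=1.8,fy=1.8); j=cv2.resize(b['image'][50:200,160:340,::-1],None,fx=1.8,fy=1.8)
cv2.imwrite('pics/p4.png',np.hstack([i,j])); 
"
```

```text
t 16.53 pos [ 0.499  -0.3197  0.1817] F [ 0.7  0.8 -0.8] T [-0.08  0.06  0.03] open 0.0491
 in grasp frame mm [-340.  -498.3   20.7] rv [ 1.504 -0.389 -0.438] qvel 0.031
dist 116.8 rotvec [0.003 0.007 0.021] per row [0.0004 0.0009 0.0026] q [-0.71  0.27  1.51 -0.02  1.37 -0.63]
[[14.0, 2.0, 3.8], [14.0, 1.9, 3.8], [14.0, 1.9, 3.8], [14.0, 1.9, 3.9], [14.0, 1.8, 3.9], [14.0, 1.8, 3.9], [14.0, 1.8, 3.9], [14.0, 1.7, 3.9]]
```

View pics/p4.png

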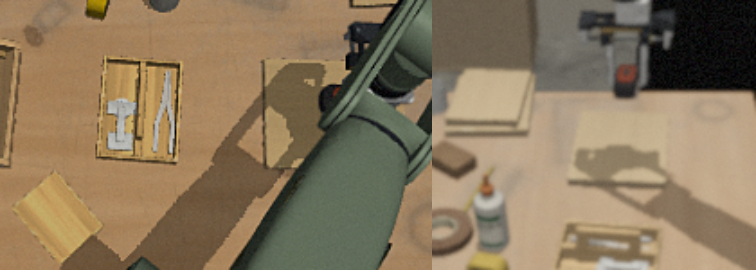

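The tray stands upright at (140,110) with the hinge and nippers in it, and the trimmer is held over the board. I'll lower it.

Call:
carry_out(offset=[[10,1,4],[15,2,4],[15,2,4],[15,2,4],[15,2,4],[15,2,4],[15,2,4],[12,1,3],[7,0,0],[4,0,0],[0,0,0]], dr=[[0,0.001,0.003],[0,0.001,0.003],[0,0.001,0.003],[0,0.001,0.003],[0,0.001,0.003],[0,0.001,0.003],[0,0.001,0.003],[0,0,0],[0,0,0],[0,0,0],[0,0,0]], grip=[1,1,1,1,1,1,1,1,1,1,1])

```text
time: 17.55
eef_pos: [0.5126, -0.3366, 0.0487]
eef_rot: [0.518, 0.487, -0.512, 0.482]
contact_force: [-1.0, -0.4, -2.3]
opening: 0.0489
```

```bash
python3 -c "
from h import *
st()
plan([.51,-.352,.03],RP,6)
"
```

```text
t 17.55 pos [ 0.5126 -0.3366  0.0487] F [-1.  -0.4 -2.3] T [-0.04  0.06 -0.04] open 0.0489
 in grasp frame mm [-232.4 -578.    35.7] rv [ 1.488 -0.386 -0.408] qvel 0.009
dist 24.4 rotvec [ 0.018 -0.012 -0.001] per row [ 0.003  -0.002  -0.0002] q [-0.73  0.45  1.57  0.01  1.13 -0.67]
[[3.1, -0.3, 2.6], [3.1, -0.3, 2.6], [3.1, -0.3, 2.6], [3.1, -0.3, 2.6], [3.1, -0.3, 2.6], [3.1, -0.2, 2.6]]
```

Call:
carry_out(offset=[[4,0,2],[4,0,2],[4,0,2],[3,0,2],[2,0,0],[2,0,0],[0,0,0]], dr=[[0.003,-0.003,0],[0.003,-0.003,0],[0.003,-0.003,0],[0.003,-0.003,0],[0,0,0],[0,0,0],[0,0,0]], grip=[1,1,1,1,1,1,1])

```text
time: 18.13
eef_pos: [0.5143, -0.3463, 0.0312]
eef_rot: [0.518, 0.479, -0.518, 0.484]
contact_force: [0.1, -0.9, -1.9]
opening: 0.049
```

```bash
python3 -c "
from h import *
st()
plan([.51,-.352,.026],RP,1)
"
```

```text
t 18.13 pos [ 0.5143 -0.3463  0.0312] F [ 0.1 -0.9 -1.9] T [-0.06  0.04  0.01] open 0.049
 in grasp frame mm [-221.9 -594.8   38.4] rv [ 1.496 -0.407 -0.415] qvel 0.004
dist 8.9 rotvec [ 0.005  0.005 -0.006] per row [ 0.0055  0.0047 -0.006 ] q [-0.73  0.48  1.57 -0.    1.09 -0.66]
[[5.3, -3.9, 6.0]]
```

Call:
carry_out(offset=[[1.5,0,0],[1.5,0,0],[1,0,0],[1,0,0],[0,0,0]], dr=[[0,0.004,-0.005],[0,0,0],[0,0,0],[0,0,0],[0,0,0]], grip=[1,1,1,1,1])

```text
time: 18.55
eef_pos: [0.5147, -0.3468, 0.0263]
eef_rot: [0.518, 0.481, -0.518, 0.482]
contact_force: [0.1, 0.1, -1.4]
opening: 0.049
```

```bash
python3 -c "
from h import *
st()
plan([.51,-.352,.026],RP,1)
"
```

```text
t 18.55 pos [ 0.5147 -0.3468  0.0263] F [ 0.1  0.1 -1.4] T [-0.09  0.07  0.05] open 0.049
 in grasp frame mm [-217.9 -597.7   38.9] rv [ 1.498 -0.4   -0.416] qvel 0.002
dist 7.1 rotvec [ 0.005  0.001 -0.001] per row [ 0.0052  0.0009 -0.0014] q [-0.73  0.49  1.56  0.    1.09 -0.66]
[[0.3, -4.3, 5.6]]
```

No contact yet, so I'll continue in millimetre steps.

Call:
carry_out(offset=[[1,0,0],[1,0,0],[0,0,0]], dr=[[0,0,0],[0,0,0],[0,0,0]], grip=[1,1,1])

```text
time: 18.8
eef_pos: [0.515, -0.347, 0.0253]
eef_rot: [0.518, 0.48, -0.518, 0.482]
contact_force: [0.8, -0.6, -0.4]
opening: 0.049
```

```bash
python3 -c "
from h import *
st()
"
```

```text
t 18.8 pos [ 0.515  -0.347   0.0253] F [ 0.8 -0.6 -0.4] T [-0.08  0.04  0.02] open 0.049
 in grasp frame mm [-217.1 -598.3   39.1] rv [ 1.498 -0.401 -0.416] qvel 0.005
```

Call:
carry_out(offset=[[1,0,0],[1,0,0],[0.5,0,0]], dr=[[0,0,0],[0,0,0],[0,0,0]], grip=[1,1,1])

```text
time: 19.05
eef_pos: [0.5153, -0.3472, 0.0251]
eef_rot: [0.518, 0.48, -0.518, 0.482]
contact_force: [-0.4, 0.7, -0.4]
opening: 0.0488
```

```bash
python3 -c "
from h import *
st()
"
```

```text
t 19.05 pos [ 0.5153 -0.3472  0.0251] F [-0.4  0.7 -0.4] T [ 0.05  0.22 -0.03] open 0.0488
 in grasp frame mm [-217.  -598.6   39.4] rv [ 1.497 -0.401 -0.416] qvel 0.003
```

Call:
carry_out(offset=[[1,0,0],[0,0,0],[0,0,0],[0,0,0],[0,0,0],[0,0,0],[0,0,0],[0,0,0]], dr=[[0,0,0],[0,0,0],[0,0,0],[0,0,0],[0,0,0],[0,0,0],[0,0,0],[0,0,0]], grip=[1,0.46,0.44,0.4,0.3,0.2,0.1,0])

```text
time: 19.72
eef_pos: [0.5162, -0.3479, 0.0245]
eef_rot: [0.518, 0.479, -0.518, 0.483]
contact_force: [-0.5, 0.1, -0.3]
opening: 0.0798
```

```bash
python3 -c "
from h import *
st()
"
```

```text
t 19.72 pos [ 0.5162 -0.3479  0.0245] F [-0.5  0.1 -0.3] T [-0.06  0.09 -0.05] open 0.0798
 in grasp frame mm [-216.7 -599.5   40.4] rv [ 1.497 -0.404 -0.415] qvel 0.004
```

Call:
carry_out(offset=[[-8,0,0],[-20,0,0],[-30,0,0],[-30,0,0],[-30,0,0],[-30,0,0],[-20,0,0],[-5,0,-25],[0,0,-25],[0,0,-25],[0,0,-25],[0,0,0]], dr=[[0,0,0],[0,0,0],[0,0,0],[0,0,0],[0,0,0],[0,0,0],[0,0,0],[-0.1,0,0],[-0.1,0,0],[-0.1,0,0],[-0.1,0,0],[0,0,0]], grip=[0,0,0,0,0,0,0,0,0,0,0,0])

```text
time: 20.72
eef_pos: [0.5076, -0.2467, 0.2125]
eef_rot: [0.408, 0.574, -0.408, 0.581]
contact_force: [0.1, -0.2, -0.7]
opening: 0.094
```

```bash
python3 -c "
from h import *
st()
a=cam('top');b=cam('side'); np.save('a4.npy',a,allow_pickle=True)
f=np.load('a3.npy',allow_pickle=True).item()
for P in ([.531,.002,.078],[.531,-.35,.02]): print(proj(a,P),proj(b,P))
i=cv2.resize(f['image'][175:247,245:325,::-1],None,fx=6,fy=6,interpolation=cv2.INTER_CUBIC)
j=cv2.resize(b['image'][90:162,215:285,::-1],None,fx=4.4,fy=4.4,interpolation=cv2.INTER_CUBIC)
h=max(i.shape[0],j.shape[0]); P=lambda x:cv2.copyMakeBorder(x,0,h-x.shape[0],0,0,0)
im=np.hstack([P(i),P(j)]);print(i.shape,im.shape); cv2.imwrite('pics/p5.png',im)
"
```

```text
t 20.72 pos [ 0.5076 -0.2467  0.2125] F [ 0.1 -0.2 -0.7] T [-0.01  0.05 -0.01] open 0.094
 in grasp frame mm [-330.1 -419.3   21.3] rv [ 1.091 -0.301 -0.466] qvel 0.047
[[278.379463  207.3715571]] [[257.59510443 176.97414637]]
[[385.06293693 207.07084977]] [[259.00495344 129.57927013]]
(432, 480, 3) (432, 788, 3)
```

View pics/p5.png

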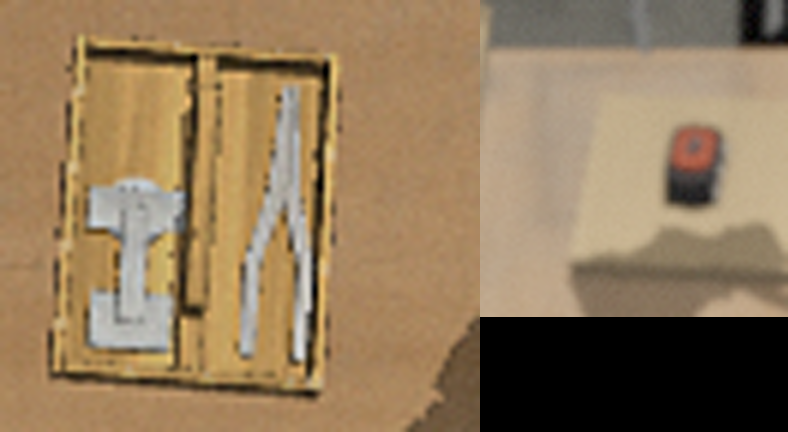

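The trimmer stands upright, wholly on the board (right half, 693,165). The tray's rim corners read (82,45), (335,58), (320,388) and (55,372). I'll compute its pose.

```bash
python3 -c "
from h import *
from scipy.optimize import least_squares
f=np.load('a3.npy',allow_pickle=True).item()
uv=(np.array([[82,43],[336,57],[320,388],[55,374]])+.5)/6-.5+[245,175]
m=np.array([[71,-91,34],[-71,-91,34],[-71,91,34],[71,91,34]])*.001
g=lambda p: proj(f,m@R.from_euler('z',p[2]).as_matrix().T+[p[0],p[1],0])-uv
s=least_squares(lambda p:g(p).ravel(),[.531,0,1.46]); print(s.x,g(s.x).round(1).tolist())
p=s.x[2]; Rr=np.array([[0,0,-1],[np.cos(p),np.sin(p),0],np.cross([0,0,-1],[np.cos(p),np.sin(p),0])]).T
plan([s.x[0],s.x[1],.2],Rr,14)
"
```

```text
[0.53125553 0.00174892 1.46761813] [[-1.0, -0.9], [0.7, -0.2], [0.8, 0.8], [-0.4, 0.2]]
dist 253.3 rotvec [-1.132e+00  1.400e-02  1.000e-03] per row [-0.0808  0.001   0.    ] q [-0.61  0.17  1.56 -0.    1.39 -0.94]
[[0.8, 7.5, -16.5], [0.8, 8.8, -15.8], [0.8, 10.0, -15.0], [0.8, 11.2, -14.2], [0.8, 12.3, -13.2], [0.8, 13.3, -12.2], [0.9, 14.3, -11.1], [0.9, 15.1, -9.9], [0.9, 15.9, -8.6], [0.9, 16.5, -7.3], [0.9, 17.1, -6.0], [0.9, 17.5, -4.6], [0.9, 17.8, -3.1], [0.9, 18.0, -1.7]]
```

Call:
carry_out(offset=[[0,8,-16],[0,9,-16],[1,10,-15],[1,11,-14],[1,12,-13],[1,13,-12],[1,14,-11],[1,15,-10],[1,16,-9],[1,16,-7],[1,17,-6],[1,17,-5],[1,18,-3],[1,18,-2],[0,0,0],[0,0,0]], dr=[[-0.081,0.001,0],[-0.081,0.001,0],[-0.081,0.001,0],[-0.081,0.001,0],[-0.081,0.001,0],[-0.081,0.001,0],[-0.081,0.001,0],[-0.081,0.001,0],[-0.081,0.001,0],[-0.081,0.001,0],[-0.081,0.001,0],[-0.081,0.001,0],[-0.081,0.001,0],[-0.081,0.001,0],[0,0,0],[0,0,0]], grip=[0,0,0,0,0,0,0,0,0,0,0,0,0,0,0,0])

```text
time: 22.15
eef_pos: [0.538, -0.0112, 0.1994]
eef_rot: [0.028, 0.705, -0.036, 0.708]
contact_force: [0.3, 0.0, -0.3]
opening: 0.0939
```

```bash
echo 'plan2=lambda z,n: plan([.531,.0019,z],RD,n)' >> h.py; python3 -c "
from h import *
st(); plan2(.10,6)"
```

```text
t 22.15 pos [ 0.538  -0.0112  0.1994] F [ 0.3  0.  -0.3] T [ 0.01  0.03 -0.  ] open 0.0939
 in grasp frame mm [-200.3 -220.1   25.9] rv [-0.019  0.002 -0.533] qvel 0.014
dist 100.5 rotvec [0.019 0.006 0.011] per row [0.0032 0.0009 0.0019] q [-0.17  0.13  1.64 -0.01  1.36 -1.65]
[[16.5, 2.3, -1.4], [16.5, 2.2, -1.4], [16.5, 2.2, -1.4], [16.5, 2.2, -1.4], [16.6, 2.1, -1.4], [16.6, 2.1, -1.4]]
```

Call:
carry_out(offset=[[14,2,-1],[17,2,-1],[17,2,-2],[17,2,-2],[17,2,-1],[13,2,-1],[0,0,0]], dr=[[0.003,0.001,0.002],[0.003,0.001,0.002],[0.003,0.001,0.002],[0.003,0.001,0.002],[0.003,0.001,0.002],[0.003,0.001,0.002],[0,0,0]], grip=[0,0,0,0,0,0,0])

```text
time: 22.73
eef_pos: [0.5374, -0.0108, 0.1036]
eef_rot: [0.046, 0.703, -0.049, 0.708]
contact_force: [-0.4, 0.2, -0.2]
opening: 0.0941
```

```bash
python3 -c "
from h import *
st(); plan2(.0471,4)"
```

```text
t 22.73 pos [ 0.5374 -0.0108  0.1036] F [-0.4  0.2 -0.2] T [0.03 0.02 0.03] open 0.0941
 in grasp frame mm [-117.1 -267.5   25.1] rv [ 0.024 -0.013 -0.526] qvel 0.032
dist 58.2 rotvec [-0.026  0.009  0.004] per row [-0.0064  0.0021  0.0011] q [-0.18  0.23  1.74 -0.    1.16 -1.61]
[[14.1, 3.0, -2.1], [14.1, 3.0, -2.1], [14.1, 3.0, -2.0], [14.1, 3.0, -2.0]]
```

Call:
carry_out(offset=[[5,6,-2],[5,6,-2],[3,4,-2],[0,0,0],[0,0,0]], dr=[[-0.01,0.004,0],[-0.01,0.004,0],[-0.006,0,0],[0,0,0],[0,0,0]], grip=[0,0,0,0,0])

```text
time: 23.15
eef_pos: [0.5357, 0.0036, 0.0914]
eef_rot: [0.038, 0.705, -0.042, 0.707]
contact_force: [0.1, 0.4, 0.1]
opening: 0.094
```

```bash
python3 -c "
from h import *
st(); plan2(.0471,4)"
```

```text
t 23.15 pos [0.5357 0.0036 0.0914] F [0.1 0.4 0.1] T [-0.02 -0.01  0.01] open 0.094
 in grasp frame mm [ -99.5 -261.3   21.8] rv [ 0.004 -0.002 -0.528] qvel 0.009
dist 44.6 rotvec [-0.004  0.003  0.006] per row [-0.0011  0.0008  0.0014] q [-0.15  0.25  1.75 -0.01  1.14 -1.61]
[[11.1, -0.5, -1.2], [11.1, -0.5, -1.1], [11.1, -0.5, -1.1], [11.1, -0.5, -1.1]]
```

Call:
carry_out(offset=[[10,0,-2],[11,0,-2],[11,0,-2],[9,0,-2],[2,0,0],[0,0,0]], dr=[[0,0.001,0.001],[0,0.001,0.001],[0,0.001,0.001],[0,0.001,0.001],[0,0,0],[0,0,0]], grip=[0,0,0,0,0,0])

```text
time: 23.65
eef_pos: [0.5278, 0.0046, 0.0452]
eef_rot: [0.039, 0.706, -0.04, 0.706]
contact_force: [0.9, 1.2, -0.2]
opening: 0.0938
```

```bash
python3 -c "
from h import *
st(); plan2(.0471,1)"
```

```text
t 23.65 pos [0.5278 0.0046 0.0452] F [ 0.9  1.2 -0.2] T [0.02 0.01 0.04] open 0.0938
 in grasp frame mm [ -59.4 -284.3   13.7] rv [ 0.004 -0.    -0.524] qvel 0.021
dist 4.6 rotvec [-0.004  0.001  0.002] per row [-0.0036  0.0013  0.0016] q [-0.15  0.3   1.79 -0.    1.05 -1.61]
[[-1.9, -2.3, 3.5]]
```

Call:
carry_out(offset=[[-2,-2,4],[0,0,0],[0,0,0],[0,0,0],[0,0,0],[0,0,0],[0,0,0],[0,0,0],[0,0,0],[0,0,0],[0,0,0],[0,0,0],[0,0,0]], dr=[[-0.003,0.001,0.001],[0,0,0],[0,0,0],[0,0,0],[0,0,0],[0,0,0],[0,0,0],[0,0,0],[0,0,0],[0,0,0],[0,0,0],[0,0,0],[0,0,0]], grip=[0.3,0.6,1,1,1,1,1,1,1,1,1,1,1], grip_force=35)

```text
time: 24.73
eef_pos: [0.5335, 0.0015, 0.0487]
eef_rot: [0.039, 0.705, -0.039, 0.707]
contact_force: [-0.0, -1.5, -0.2]
opening: 0.0116
```

```bash
python3 -c "
from h import *
st(); plan2(.0471,1); plan(GP-GR[:,0]*.08,GR,18)"
```

```text
t 24.73 pos [0.5335 0.0015 0.0487] F [-0.  -1.5 -0.2] T [-0.1   0.02 -0.01] open 0.0116
 in grasp frame mm [ -63.7 -284.6   19.7] rv [ 0.001 -0.001 -0.523] qvel 0.003
dist 3.0 rotvec [-0.001  0.003  0.001] per row [-0.0006  0.0032  0.0006] q [-0.16  0.3   1.78 -0.    1.06 -1.62]
[[1.6, 0.1, -2.5]]
dist 285.7 rotvec [-0.001  0.001  0.523] per row [-0.      0.0001  0.029 ] q [-0.16  0.3   1.78 -0.    1.06 -1.62]
[[-8.7, 13.2, -1.1], [-8.3, 13.5, -1.1], [-7.9, 13.7, -1.1], [-7.5, 14.0, -1.1], [-7.1, 14.2, -1.1], [-6.7, 14.4, -1.1], [-6.3, 14.5, -1.1], [-5.8, 14.7, -1.1], [-5.4, 14.9, -1.1], [-5.0, 15.0, -1.1], [-4.5, 15.2, -1.1], [-4.1, 15.3, -1.1], [-3.6, 15.4, -1.1], [-3.2, 15.5, -1.1], [-2.7, 15.6, -1.1], [-2.3, 15.7, -1.1], [-1.8, 15.7, -1.1], [-1.4, 15.8, -1.1]]
```

Call:
carry_out(offset=[[-5,0,0],[-10,0,0],[-16,0,0],[-20,0,0],[-20,0,0],[-20,0,0],[-20,0,0],[-18,0,0],[-12,0,0],[-6,0,0],[0,0,0]], dr=[[0,0,0],[0,0,0],[0,0,0],[0,0,0],[0,0,0],[0,0,0],[0,0,0],[0,0,0],[0,0,0],[0,0,0],[0,0,0]], grip=[1,1,1,1,1,1,1,1,1,1,1])

```text
time: 25.65
eef_pos: [0.5224, 0.0036, 0.1961]
eef_rot: [0.04, 0.714, -0.038, 0.698]
contact_force: [-0.0, -0.1, -4.5]
opening: 0.0116
```

```bash
cat >> h.py <<'E'
def ins(h,n): plan(GP+GR@np.array([-1.6-h,3,2.5])*.001,GR,n)
E
python3 -c "
from h import *
st(); ins(85,18)"
```

```text
t 25.65 pos [0.5224 0.0036 0.1961] F [-0.  -0.1 -4.5] T [ 0.01 -0.14  0.02] open 0.0116
 in grasp frame mm [-191.  -210.3    8.8] rv [ 0.007  0.024 -0.521] qvel 0.015
dist 237.6 rotvec [-0.007 -0.024  0.521] per row [-0.0004 -0.0013  0.0289] q [-0.16  0.12  1.66  0.    1.38 -1.62]
[[-0.9, 13.2, -0.4], [-0.5, 13.2, -0.4], [-0.1, 13.2, -0.4], [0.3, 13.2, -0.4], [0.7, 13.2, -0.4], [1.0, 13.2, -0.4], [1.4, 13.1, -0.4], [1.8, 13.1, -0.4], [2.2, 13.0, -0.4], [2.6, 12.9, -0.3], [2.9, 12.9, -0.3], [3.3, 12.8, -0.3], [3.7, 12.7, -0.3], [4.0, 12.6, -0.3], [4.4, 12.4, -0.3], [4.8, 12.3, -0.3], [5.1, 12.2, -0.3], [5.5, 12.0, -0.3]]
```

Call:
carry_out(offset=[[-3,6,0],[-3,12,0],[-2,13,0],[-2,13,0],[-1,13,0],[0,13,0],[0,13,0],[0,13,-1],[1,13,-1],[1,13,-1],[2,13,0],[2,13,0],[3,13,0],[3,13,0],[4,13,0],[4,12,0],[4,12,0],[5,12,0],[0,6,0],[0,0,0]], dr=[[0,-0.002,0.015],[0,-0.002,0.028],[0,-0.002,0.028],[0,-0.002,0.028],[0,-0.001,0.028],[0,-0.001,0.028],[0,-0.001,0.028],[0,-0.001,0.028],[0,-0.001,0.028],[0,-0.001,0.028],[0,-0.001,0.028],[0,-0.001,0.028],[0,-0.001,0.028],[0,-0.001,0.028],[0,-0.001,0.028],[0,-0.001,0.028],[0,-0.001,0.028],[0,-0.001,0.028],[0,-0.001,0.02],[0,0,0]], grip=[1,1,1,1,1,1,1,1,1,1,1,1,1,1,1,1,1,1,1,1])

```text
time: 27.32
eef_pos: [0.5253, 0.243, 0.2088]
eef_rot: [0.227, 0.69, 0.141, 0.673]
contact_force: [0.0, -0.1, -6.2]
opening: 0.012
```

```bash
python3 -c "
from h import *
st(); ins(65,4)"
```

```text
t 27.32 pos [0.5253 0.243  0.2088] F [ 0.  -0.1 -6.2] T [-0.84 -0.01  0.02] open 0.012
 in grasp frame mm [-83.2   2.6 -14.2] rv [0.03  0.049 0.003] qvel 0.033
dist 23.6 rotvec [-0.03  -0.049 -0.003] per row [-0.0075 -0.0121 -0.0007] q [-0.03  0.15  1.71  0.54  1.34 -1.62]
[[3.9, 0.2, 4.4], [4.0, 0.2, 4.3], [4.1, 0.2, 4.3], [4.1, 0.1, 4.2]]
```

Call:
carry_out(offset=[[3,0,5],[4,0,5],[4,0,4],[4,0,4],[0,0,0],[0,0,0]], dr=[[-0.008,-0.012,0],[-0.008,-0.013,-0.001],[-0.008,-0.012,-0.001],[-0.007,-0.012,-0.001],[0,0,0],[0,0,0]], grip=[1,1,1,1,1,1])

```text
time: 27.82
eef_pos: [0.5444, 0.2467, 0.191]
eef_rot: [0.216, 0.671, 0.144, 0.694]
contact_force: [-0.0, 0.6, -4.8]
opening: 0.0118
```

```bash
python3 -c "
from h import *
st(); ins(55,4)"
```

```text
t 27.82 pos [0.5444 0.2467 0.191 ] F [-0.   0.6 -4.8] T [-0.72  0.06 -0.01] open 0.0118
 in grasp frame mm [-64.9  -1.4   4.2] rv [-0.003 -0.003 -0.006] qvel 0.016
dist 9.6 rotvec [0.003 0.003 0.006] per row [0.0006 0.0007 0.0014] q [-0.01  0.17  1.71  0.54  1.25 -1.65]
[[2.1, 1.1, -0.4], [2.1, 1.1, -0.4], [2.1, 1.1, -0.4], [2.1, 1.1, -0.4]]
```

Call:
carry_out(offset=[[4,2,-1],[4,2,-1],[4,1,0],[0,0,0],[0,0,0]], dr=[[0.002,0.002,0.003],[0.002,0.002,0.003],[0,0,0],[0,0,0],[0,0,0]], grip=[1,1,1,1,1])

```text
time: 28.23
eef_pos: [0.5434, 0.2582, 0.1825]
eef_rot: [0.22, 0.672, 0.145, 0.692]
contact_force: [-0.3, 0.0, -5.9]
opening: 0.0114
```

```bash
python3 -c "
from h import *
st(); ins(40,4)"
```

```text
t 28.23 pos [0.5434 0.2582 0.1825] F [-0.3  0.  -5.9] T [-0.76  0.04 -0.01] open 0.0114
 in grasp frame mm [-51.8   4.2   2. ] rv [0.002 0.002 0.001] qvel 0.006
dist 10.3 rotvec [-0.002 -0.002 -0.001] per row [-0.0004 -0.0004 -0.0002] q [ 0.    0.18  1.72  0.55  1.23 -1.64]
[[2.6, -0.3, 0.1], [2.6, -0.3, 0.1], [2.6, -0.3, 0.1], [2.6, -0.3, 0.1]]
```

Call:
carry_out(offset=[[5,0,0],[6,0,0],[6,0,0],[5,0,0],[0,0,0]], dr=[[0,-0.001,0],[0,0,0],[0,0,0],[0,0,0],[0,0,0]], grip=[1,1,1,1,1])

```text
time: 28.65
eef_pos: [0.5449, 0.2702, 0.1616]
eef_rot: [0.22, 0.671, 0.145, 0.693]
contact_force: [-0.9, -0.4, -6.1]
opening: 0.0117
```

```bash
python3 -c "
from h import *
st(); ins(20,4)"
```

```text
t 28.65 pos [0.5449 0.2702 0.1616] F [-0.9 -0.4 -6.1] T [-0.8   0.13  0.05] open 0.0117
 in grasp frame mm [-27.8   4.3   2.2] rv [ 0.001 -0.     0.001] qvel 0.005
dist 6.3 rotvec [-0.001  0.    -0.001] per row [-0.0004  0.     -0.0002] q [ 0.03  0.22  1.73  0.56  1.18 -1.65]
[[1.5, -0.3, 0.1], [1.5, -0.3, 0.1], [1.5, -0.3, 0.1], [1.5, -0.3, 0.1]]
```

Already 8 mm inside with no contact. Continuing down.

Call:
carry_out(offset=[[4,0,0],[5,0,0],[5,0,0],[3,0,0],[0,0,0]], dr=[[0,0,0],[0,0,0],[0,0,0],[0,0,0],[0,0,0]], grip=[1,1,1,1,1])

```text
time: 29.07
eef_pos: [0.5457, 0.2797, 0.1447]
eef_rot: [0.22, 0.672, 0.145, 0.692]
contact_force: [-0.7, -0.6, -5.2]
opening: 0.0115
```

```bash
python3 -c "
from h import *
st()"
```

```text
t 29.07 pos [0.5457 0.2797 0.1447] F [-0.7 -0.6 -5.2] T [-0.77  0.1   0.04] open 0.0115
 in grasp frame mm [-8.3  4.1  1.8] rv [0.002 0.001 0.001] qvel 0.004
```

Call:
carry_out(offset=[[2,0,0],[2,0,0],[1,0,0],[1,0,0],[0,0,0]], dr=[[0,0,0],[0,0,0],[0,0,0],[0,0,0],[0,0,0]], grip=[1,1,1,1,1])

```text
time: 29.48
eef_pos: [0.5464, 0.2831, 0.1392]
eef_rot: [0.22, 0.672, 0.145, 0.692]
contact_force: [0.1, 0.4, -5.2]
opening: 0.0115
```

```bash
python3 -c "
from h import *
st()"
```

```text
t 29.48 pos [0.5464 0.2831 0.1392] F [ 0.1  0.4 -5.2] T [-0.74  0.09  0.01] open 0.0115
 in grasp frame mm [-1.8  4.3  2.2] rv [0.002 0.    0.001] qvel 0.004
```

Call:
carry_out(offset=[[1,0,0],[1,0,0],[1,0,0]], dr=[[0,0,0],[0,0,0],[0,0,0]], grip=[1,1,1])

```text
time: 29.73
eef_pos: [0.5466, 0.2832, 0.139]
eef_rot: [0.219, 0.672, 0.145, 0.693]
contact_force: [-3.5, -4.0, -0.3]
opening: 0.0121
```

```bash
python3 -c "
from h import *
st()"
```

```text
t 29.73 pos [0.5466 0.2832 0.139 ] F [-3.5 -4.  -0.3] T [-0.81  0.49  0.2 ] open 0.0121
 in grasp frame mm [-1.6  4.4  2.4] rv [-0.     0.001 -0.   ] qvel 0.004
```

Call:
carry_out(offset=[[1,-1.5,0],[1,-1.5,0],[1,-1,0]], dr=[[0,0,0],[0,0,0],[0,0,0]], grip=[1,1,1])

```text
time: 29.98
eef_pos: [0.5476, 0.2822, 0.1385]
eef_rot: [0.22, 0.671, 0.147, 0.693]
contact_force: [-5.0, -2.3, 4.5]
opening: 0.0119
```

```bash
python3 -c "
from h import *
st()"
```

```text
t 29.98 pos [0.5476 0.2822 0.1385] F [-5.  -2.3  4.5] T [-0.46  0.8   0.44] open 0.0119
 in grasp frame mm [-1.6  3.3  3.4] rv [-0.002 -0.001  0.004] qvel 0.027
```

Call:
carry_out(offset=[[0,-1,0],[0,-1,0],[0,0,0],[0,0,0],[0,0,0],[0,0,0],[0,0,0]], dr=[[0,0,0],[0,0,0],[0,0,0],[0,0,0],[0,0,0],[0,0,0],[0,0,0]], grip=[1,1,0.85,0.8,0.7,0.5,0.4])

```text
time: 30.57
eef_pos: [0.5514, 0.2811, 0.1398]
eef_rot: [0.222, 0.667, 0.148, 0.696]
contact_force: [-0.1, -0.2, 0.8]
opening: 0.0354
```

```bash
python3 -c "
from h import *
st()"
```

```text
t 30.57 pos [0.5514 0.2811 0.1398] F [-0.1 -0.2  0.8] T [-0.17  0.05 -0.02] open 0.0354
 in grasp frame mm [-3.   3.4  7.4] rv [-0.003 -0.01   0.008] qvel 0.006
```

Released. I'll retreat along the tilt and then move clear of the view.

Call:
carry_out(offset=[[-8,0,0],[-15,0,0],[-25,0,0],[-30,0,0],[-30,0,0],[-30,-5,0],[-20,-20,0],[0,-35,0],[0,-35,0],[0,-35,0],[0,-35,0],[0,-30,0],[0,-20,0],[0,0,0],[0,0,0]], dr=[[0,0,0],[0,0,0],[0,0,0],[0,0,0],[0,0,0],[0,0,0],[0,0,-0.05],[0,0,-0.07],[0,0,-0.07],[0,0,-0.07],[0,0,-0.07],[0,0,-0.07],[0,0,-0.07],[0,0,0],[0,0,0]], grip=[0.3,0.1,0,0,0,0,0,0,0,0,0,0,0,0,0])

```text
time: 31.82
eef_pos: [0.5207, -0.0139, 0.2215]
eef_rot: [0.053, 0.695, -0.027, 0.716]
contact_force: [0.1, 0.2, -0.3]
opening: 0.094
```

```bash
python3 -c "
from h import *
st()
a=cam('top');b=cam('side'); np.save('a5.npy',a,allow_pickle=True); np.save('b5.npy',b,allow_pickle=True)
i=cv2.resize(a['image'][155:250,140:240,::-1],None,fx=4,fy=4,interpolation=cv2.INTER_CUBIC)
j=cv2.resize(b['image'][210:310,195:300,::-1],None,fx=3.8,fy=3.8,interpolation=cv2.INTER_CUBIC)[:380]
k=cv2.resize(a['image'],(240,180))[:,:,::-1]; l=cv2.resize(b['image'][:,:,::-1],(240,180))
bot=np.hstack([k,l]); top=np.hstack([i,j]); bot=cv2.copyMakeBorder(bot,0,0,0,top.shape[1]-480,0); cv2.imwrite('pics/p6.png',np.vstack([top,bot]))
"
```

```text
t 31.82 pos [ 0.5207 -0.0139  0.2215] F [ 0.1  0.2 -0.3] T [ 0.05 -0.    0.01] open 0.094
 in grasp frame mm [-221.7 -212.9    9.1] rv [-0.002 -0.026 -0.484] qvel 0.01
```

View pics/p6.png

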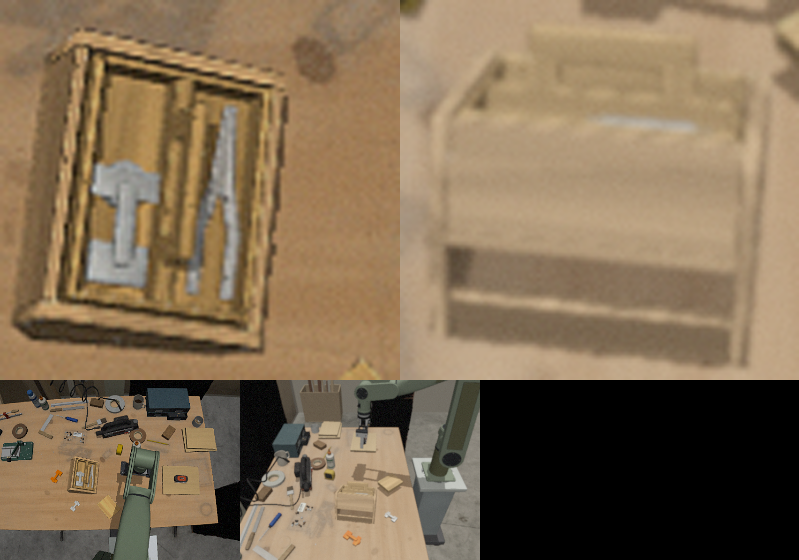

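The tray looks seated just as at the start: the rail top is at the same pixels in the side view, and the hinge and nippers are inside. I'll run one numeric comparison with the first frames, then hand in.

```bash
python3 -c "
from h import *
L=lambda n: cv2.cvtColor(np.load(n,allow_pickle=True).item()['image'],cv2.COLOR_RGB2GRAY).astype(np.float32)
a0,a5,b0,b5=L('top0.npy'),L('a5.npy'),L('side0.npy'),L('b5.npy')
def sh(x,y,box,n):
    u,v,U,V=box; c=[slice(v,V),slice(u,U)]; t=x[v+3:V-3,u+3:U-3]; r=cv2.matchTemplate(y[v:V,u:U],t,cv2.TM_CCOEFF_NORMED); print(n,np.array(np.unravel_index(r.argmax(),r.shape))-3,'score',r.max().round(3),'phase',np.round(cv2.phaseCorrelate(x[v:V,u:U].copy(),y[v:V,u:U].copy()),2))
sh(b0,b5,(225,210,280,240),'rail side'); sh(a0,a5,(160,170,205,235),'tray top')
sh(b0,b5,(176,185,206,216),'tape side'); sh(b0,b5,(180,145,206,192),'glue side')
ticket.finish_job(); print('done')
"
```

```text
Traceback (most recent call last):
ValueError: setting an array element with a sequence. The requested array has an inhomogeneous shape after 1 dimensions. The detected shape was (2,) + inhomogeneous part.
```

```bash
python3 -c "
from h import *
L=lambda n: cv2.cvtColor(np.load(n,allow_pickle=True).item()['image'],cv2.COLOR_RGB2GRAY).astype(np.float32)
a0,a5,b0,b5=L('top0.npy'),L('a5.npy'),L('side0.npy'),L('b5.npy')
def sh(x,y,box,n):
    u,v,U,V=box; t=x[v+3:V-3,u+3:U-3]; r=cv2.matchTemplate(y[v:V,u:U],t,cv2.TM_CCOEFF_NORMED); print(n,np.array(np.unravel_index(r.argmax(),r.shape))-3,'score',r.max().round(3),cv2.phaseCorrelate(x[v:V,u:U].copy(),y[v:V,u:U].copy()))
sh(b0,b5,(225,210,280,240),'rail side'); sh(a0,a5,(160,170,205,235),'tray top')
sh(b0,b5,(176,185,206,216),'tape side'); sh(b0,b5,(180,145,206,192),'glue side')
"
```

```text
rail side [1 0] score 0.726 ((-0.22644834743265463, -0.09666218645806524), 0.4891011407640245)
tray top [0 0] score 0.907 ((0.5636704581789402, -0.2834442236502497), 0.9726364447746748)
tape side [0 0] score 0.998 ((0.13122589652835437, 0.09316124187907171), 0.9832773519059023)
glue side [0 0] score 0.99 ((0.35805092519753146, 0.25317594908486285), 0.9806989431381226)
```

```bash
python3 -c "
from h import *
print(ticket.finish_job())"
```

```text
the job is handed in; nothing more can be done
None
```

The trimmer is standing on its base on the board, and the tray is back in the caddy with the hinge and nippers in it. I handed the job in at about 32 s on the clock. I lifted the tray out along the caddy's tilt and stood it upright on the bench. Then I set the trimmer on the board and put the tray back down until it met its ledges.

**Tray:** it met the ledges at the height I worked out from the first grasp. In the last pictures it is within about 1 pixel (2–3 mm) of where it started, with no sign of sitting high. The side-view match on the rail was weaker than the others (0.73). The top-view match was 0.91.

**Trimmer:** it was upright and well inside the board's edges in a picture taken after release. The last overview picture shows it still there.

**Tape measure and glue bottle:** both are unmoved (matches 0.998 and 0.99).

**Forces:** no reading I took went above about 7 N. I only read the force at the end of each move.

**Disagreements:**
- The first caddy fit was off by 3–6 pixels at a few corners in the side view. It was good enough, because I seated the tray from the recorded grasp pose.
- The arm sometimes drifted from its commanded path by up to about 3 cm in free moves. I corrected this before each grasp and before the tray went back in.

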